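Pack flanged hubs alternately and pin the tray

ROBOT

A 6-joint arm with a two-finger parallel gripper is mounted at the origin on a cart in front of the work surface, level with it; the furniture and walls round the work are solid. World frame = base frame: x ahead of the robot, y to its left, z up, the work surface at z = 0. Lengths are in m, angles in rad, forces in N, time in s.
With the tool pointing down it reaches from about 0.35 to 0.925 m from the base axis. Payload 6.4 kg.
Tool frame: the origin (TCP) lies at the very end of the fingers, on their centre line; the grasp point (between the pads) lies 19 mm behind it; z points along the fingers, y is the line along which they close (so a half turn about z gives the same grasp; the last joint's range is limited). The gripper opens to 85 mm and grips with 20 to 120 N. Pads are 22 mm wide; open, the fingers measure 114 mm over their backs; the gripper's body (76 mm by 85 mm) begins 54 mm behind the grasp point. The pads swing forward as they close: fully open they stand 13 mm farther back than shut.
Start: joints at [-1.383, 0.245, 1.558, -0, 1.339, -0.174], TCP at [0.23, -0.608, 0.231] pointing down, gripper open.
Joint ranges: [-3.13, 3.13], [-1.02, 2.26], [0.13, 2.54], [-0.95, 4.09], [0.21, 2.88], [-2.74, 2.74]. Speed limits (rad/s): [2.57, 2.57, 3.14, 3.14, 3.14, 3.14].

INTERFACE

Orientations are given as a unit quaternion [w, x, y, z].
In Python, from station import status, capture, camera_params, job gives the robot as it stands.
- The arm moves only by the shell command python3 -m jog 'ROWS' [FORCE]. ROWS is JSON, a list of rows, each a list of 5 numbers: the finger opening in cm, from 0 to 8.54, then the shift along the tool's x, y, z in cm, then the turn about the tool's z in degrees. A call has 1 to 20 rows; each row shifts and turns the commanded pose from where the row before left it, along the tool's axes as they then stand; what a row does not reach is not made up. A row lasts 1/8 s, in which the tool goes at most 62.5 mm and 10.7 degrees, less where a joint would pass 70% of its speed; a pose out of reach is approached as far as the arm can. A call with a gripper value outside its range is refused whole. The fingers move at their own pace and stop on an object; FORCE is the grip in N (left out, the last holds). Time passes only in rows, so rows that do not move let the fingers close. It gives the time, the measured TCP pose, the force, the opening and the grip force at its end, in the units of the state.
- status.get_state(): the state, without advancing time (a new reading comes with each control period).
- capture(name): name is "scene" or "top" or "wrist"; returns the picture (420x560x3 uint8, blue, green, red); there is no depth.
- camera_params(name): a dict with "mtx" (3x3 intrinsics, pixels), "T" (4x4, takes a point from camera to world coordinates); the wrist camera has in their place "hand_eye" (4x4, takes a point from camera to tool coordinates, whose origin is the TCP and whose axes are the flange's). Camera axes: x right, y down, z forward; pixel columns grow to the right and rows downward; lengths in m; the calibration is good to about 2 mm. A picture is of the moment at which its call begins: read the wrist's pose just before it. camera_params takes no time and is no camera call.
- job.close_job(): hands the job in; it is judged then, once.
The state is a dict: "t": time; "joint_positions": joint angles; "qvel": joint speeds; "effort": joint torques, N m; "tool_pos": TCP position; "orientation": TCP orientation; "ft_force": force on the tool from outside, world axes, zero at the start; "moment": the same for the moment, N m; "opening": opening from 0.0 (shut) to 1.0 (fully open); "grip_force": force on a finger pad.
Only numpy, scipy, OpenCV 4.12 (cv2) and the standard library are available. Lean on these libraries where they do the work, as an engineer would, in place of code of your own. Each camera call takes 0.05 s, during which the arm holds its last target. There are 200 camera calls.

TASK

Pack all the hat-shaped flanged hubs on the table into the steel tray, tight and level, each keeping the way up it has now: the bottom row crown up, crown down, crown up, and the remaining hubs as a second layer standing squarely on these, each the opposite way up to the hub it stands on. When every hub is packed, take the two keeper rods out of their leaning stand and drop them end-down into the two sockets at the ends of the tray, one in each, and let go. Leave the mug and the white tub where they are.

Things in the scene. Friction and masses are not known exactly. Their poses are not given: they have to be found in the camera images.
- hub_a_mid (a point): Solid aluminium flanged hub shaped like a hat, 34 mm high in all: a round brim 62 mm across and 8 mm thick with a round crown 38 mm across and 26 mm high on it, 160 g. It stands crown up (brim on the table; hold it by the crown, above the brim). The point is the middle of the hub, on its axis, 17 mm above its underside; z is up along its axis. 
- hub_b_mid (a point): Solid aluminium flanged hub shaped like a hat, 34 mm high in all: a round brim 62 mm across and 8 mm thick with a round crown 38 mm across and 26 mm high on it, 160 g. It stands crown up (brim on the table; hold it by the crown, above the brim). The point is the middle of the hub, on its axis, 17 mm above its underside; z is up along its axis. 
- hub_c_mid (a point): Solid aluminium flanged hub shaped like a hat, 34 mm high in all: a round brim 62 mm across and 8 mm thick with a round crown 38 mm across and 26 mm high on it, 160 g. It stands crown up (brim on the table; hold it by the crown, above the brim). The point is the middle of the hub, on its axis, 17 mm above its underside; z is up along its axis. May be absent. 
- hub_d_mid (a point): Solid aluminium flanged hub shaped like a hat, 34 mm high in all: a round brim 62 mm across and 8 mm thick with a round crown 38 mm across and 26 mm high on it, 160 g. It stands crown down (on its crown, brim on top; hold it across the brim). The point is the middle of the hub, on its axis, 17 mm above its underside; z is up along its axis. 
- hub_e_mid (a point): Solid aluminium flanged hub shaped like a hat, 34 mm high in all: a round brim 62 mm across and 8 mm thick with a round crown 38 mm across and 26 mm high on it, 160 g. It stands crown down (on its crown, brim on top; hold it across the brim). The point is the middle of the hub, on its axis, 17 mm above its underside; z is up along its axis. May be absent. 
- hub_f_mid (a point): Solid aluminium flanged hub shaped like a hat, 34 mm high in all: a round brim 62 mm across and 8 mm thick with a round crown 38 mm across and 26 mm high on it, 160 g. It stands crown down (on its crown, brim on top; hold it across the brim). The point is the middle of the hub, on its axis, 17 mm above its underside; z is up along its axis. May be absent. 
- hub_a: The same hub as hub_a_mid, with its origin at the centre of its underside.
- hub_b: The same hub as hub_b_mid, with its origin at the centre of its underside.
- hub_c: The same hub as hub_c_mid, with its origin at the centre of its underside.
- hub_d: The same hub as hub_d_mid, with its origin at the centre of its underside.
- hub_e: The same hub as hub_e_mid, with its origin at the centre of its underside.
- hub_f: The same hub as hub_f_mid, with its origin at the centre of its underside.
- rod_1_mid (a point): Plain steel keeper rod, 12 mm in diameter, 150 mm long, 100 g. The point is half-way along it; z runs along it to its upper end (three dark rings near that end). It starts in the rod stand, leaning 20 degrees from upright, upper end away from the robot. Either end may go down.
- rod_2_mid (a point): Plain steel keeper rod, 12 mm in diameter, 150 mm long, 100 g. The point is half-way along it; z runs along it to its upper end (three dark rings near that end). It starts in the rod stand, leaning 20 degrees from upright, upper end away from the robot. Either end may go down.
- rod_rest: Heavy loose rod stand (1.5 kg): steel foot plate 110 x 110 mm, wooden back board, 95 mm high in all. Each rod's foot sits 50 mm deep in a sloping square sleeve (15 mm inside, 23 mm over its walls); above the sleeve 100 mm of the rod stand free. The rods are 64 mm apart and pull out along their own axis. Origin at its underside; x is the way the rods lean.
- tray: Fixed steel packing tray: it stands on the 3 mm green mat; flat floor 8 mm thick, 176 mm long between its end blocks, 70 mm wide between two low lips (5 mm above the floor, 5 mm thick) on its long sides. Pockets are unmarked, 53 mm apart. Second-layer hubs stand 34 mm higher than the first. Origin under its middle; y along the row (left at yaw 0), x across it.
- pocket_left (a point): Centre of the left-hand (+y) end pocket, on the tray's inner floor. Crown-up hubs in both end pockets leave just room (3 mm each side) for a crown-down hub lowered between them, its brim over theirs. Within a layer the crown-up hubs go in first, as their brims lie underneath.
- pocket_mid (a point): Centre of the tray's middle pocket, on the tray's inner floor.
- pocket_right (a point): Centre of the right-hand end pocket, on the tray's inner floor.
- socket_left (a point): Centre of the mouth of the rod socket in the tray's left-hand end block (46 x 36 mm, 48 mm high, 106 mm from the tray's middle): a round upright hole 17 mm in diameter, 40 mm deep, with a 3 mm chamfer, open at the top.
- socket_right (a point): Centre of the mouth of the rod socket in the tray's right-hand end block (46 x 36 mm, 48 mm high, 106 mm from the tray's middle): a round upright hole 17 mm in diameter, 40 mm deep, with a 3 mm chamfer, open at the top.
- mug: Blue and white striped mug, 83 mm across, 95 mm high, beyond the work; bystander. Origin at its underside.
- white_tub: Small white tub, 54 mm across, 37 mm high, on the mat behind the tray; bystander. Origin at its underside.
Things that resemble listed ones, but are neither listed nor needed, are in the scene too. Leave any black or red look-alike of the hub_d alone.

How it is judged:
By the outcome, as a careful person would: the job done as asked, in the order asked, and still so for the second after the job is handed in, with the robot touching nothing.
Of hub_c, hub_e, hub_f only 2 to 3 are there at a start; the rules pass over those that are not, and their reading is None.
At some moment in a run one of rod_rest may be knocked a few centimetres aside while the robot is not near it.
It also fails if it takes over 192 s, if anything falls off the work surface, if the arm or the gripper's body presses on something with over 40 N, if the wrist force passes 120 N, or if a joint passes its speed limit or range.

## Working session

There is one attempt and no reset: what is moved stays moved. The work goes in short steps, Python scripts to look and compute and a shell command to move; the robot and the scene stay as the last step left them, time stands still between calls to the robot, and variables do not carry over. Pictures are saved under pics/ and viewed, at most 14 in all, crops included, and the job is handed in when it is done.

```bash
ls; mkdir -p pics; python3 - <<'E'
from station import status, capture, camera_params
import cv2,numpy as np
print(status.get_state())
for n in ("scene","top","wrist"):
    print(n,{k:np.round(v,4).tolist() for k,v in camera_params(n).items() if not isinstance(v,str)})
    cv2.imwrite(f"pics/{n}0.png",capture(n))
E
```

```text
pics
{'t': 0.0, 'joint_positions': array([-1.38309285e+00,  2.45836678e-01,  1.55904107e+00, -1.84757921e-06,
        1.33868876e+00, -1.74109832e-01]), 'qvel': array([ 0.00030438, -0.00161458,  0.00022542,  0.0008207 , -0.00080908,
        0.00025357]), 'effort': array([ 5.04903255e-04, -4.29506707e+01, -3.26128292e+01, -1.34579791e-04,
        5.39812376e-03,  8.05675484e-06]), 'tool_pos': array([ 0.22997255, -0.60735091,  0.23015132]), 'orientation': array([-9.86901092e-04,  9.83680453e-01,  1.79921629e-01, -7.60672275e-06]), 'ft_force': array([ 0.08140695, -0.06828494,  0.54811964]), 'moment': array([-0.00566956, -0.00397969,  0.01746011]), 'grip_force': 0.0, 'opening': 0.9959860031431932}
scene {'mtx': [[480.1561, 0.0, 275.4544], [0.0, 480.1561, 212.5329], [0.0, 0.0, 1.0]], 'T': [[0.8628, -0.3527, 0.3623, 0.1666], [-0.5056, -0.6026, 0.6175, -0.8588], [0.0005, -0.7159, -0.6982, 0.933], [0.0, 0.0, 0.0, 1.0]]}
top {'mtx': [[502.3042, 0.0, 272.1335], [0.0, 502.3042, 208.9385], [0.0, 0.0, 1.0]], 'T': [[0.0127, -0.9952, 0.097, 0.4791], [-0.9999, -0.013, -0.0027, -0.1005], [0.0039, -0.097, -0.9953, 1.2694], [0.0, 0.0, 0.0, 1.0]]}
wrist {'mtx': [[324.1103, 0.0, 279.3378], [0.0, 324.1103, 214.2643], [0.0, 0.0, 1.0]], 'hand_eye': [[-0.0005, -0.9471, -0.3208, 0.0826], [1.0, -0.0002, -0.0011, -0.0003], [0.001, -0.3208, 0.9471, -0.1432], [0.0, 0.0, 0.0, 1.0]]}
```

View pics/top0.png

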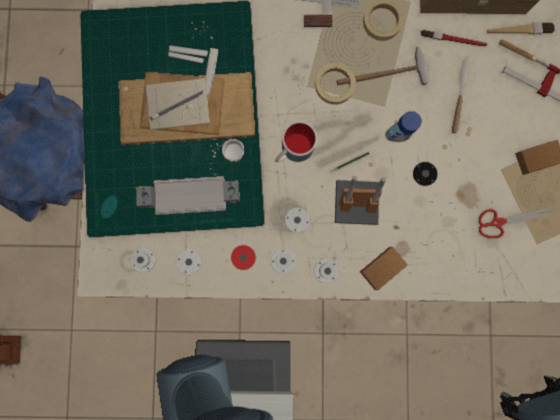

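View pics/scene0.png

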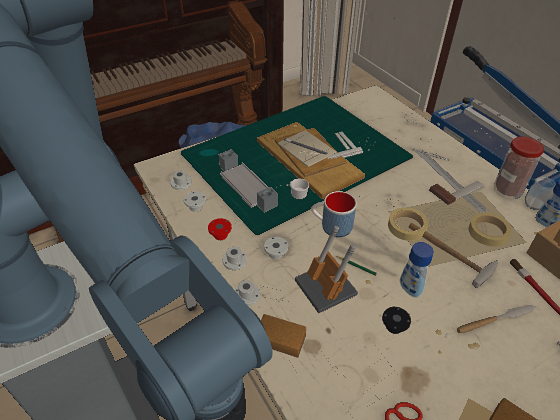

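```bash
python3 - <<'E'
import cv2,numpy as np
a=cv2.imread("pics/top0.png")[170:300,115:395]; b=cv2.imread("pics/scene0.png")[150:320,150:370]
a=cv2.resize(a,(800,371),interpolation=cv2.INTER_CUBIC)
cv2.imwrite("pics/c1.png",a)
cv2.imwrite("pics/c2.png",cv2.resize(b,(776,600),interpolation=cv2.INTER_CUBIC))
E
```

```text
(no output)
```

View pics/c1.png

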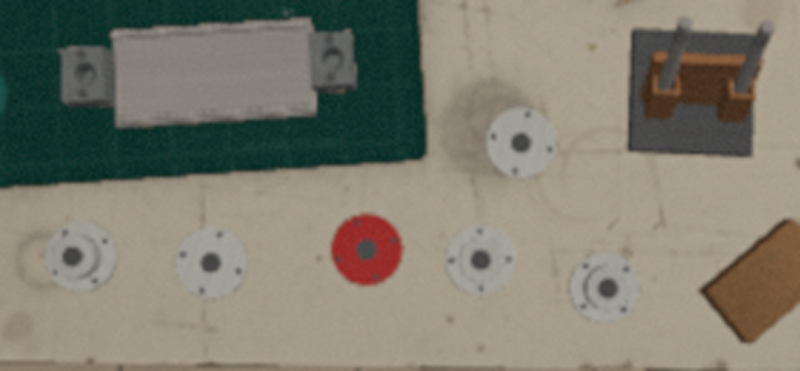

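View pics/c2.png

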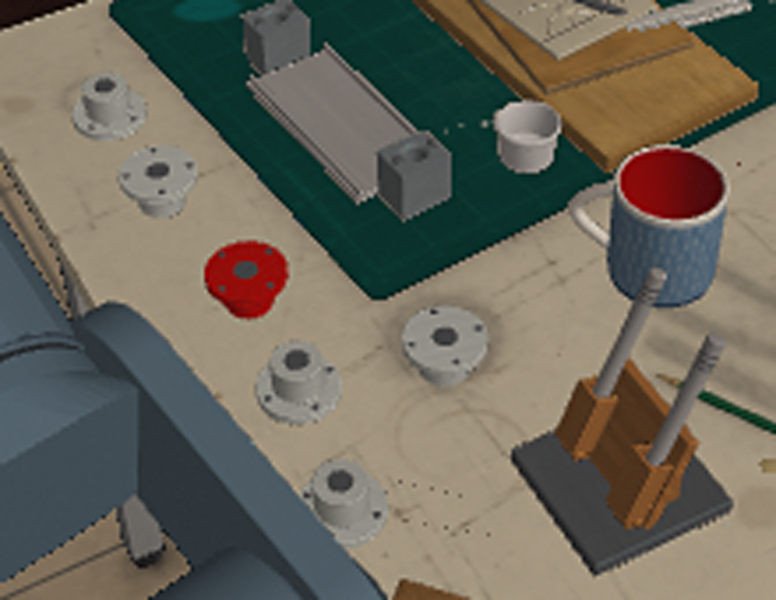

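The top view shows silver hubs as follows. Crown up: (141,260), (283,261), (326,270). Crown down: (188,262), (297,219). So that is hubs a, b, c, d and e, five in all. The look-alikes are red at (243,257) and black at (425,174), and both stay where they are. The tray runs between the blocks at about (145,196) and (232,191). The rod stand is at (357,202).

```bash
cat > h.py <<'E'
import cv2,numpy as np
from station import status, capture, camera_params
from scipy.spatial.transform import Rotation as R
def Tcam(n):
    p=camera_params(n)
    if n!="wrist": return p["mtx"],p["T"]
    s=status.get_state(); q=s["orientation"]; T=np.eye(4)
    T[:3,:3]=R.from_quat([q[1],q[2],q[3],q[0]]).as_matrix(); T[:3,3]=s["tool_pos"]
    return p["mtx"],T@p["hand_eye"]
def cast(K,T,uv,z):
    d=T[:3,:3]@np.linalg.solve(K,[uv[0],uv[1],1]); o=T[:3,3]
    return o+d*(z-o[2])/d[2]
def proj(K,T,p):
    c=np.linalg.inv(T)@np.append(p,1); c=K@c[:3]; return c[:2]/c[2]
def dark(img,uv,r,f=0.5):
    "centroid of the dark blob nearest uv"
    u,v=int(round(uv[0])),int(round(uv[1])); r=int(r)
    g=cv2.cvtColor(img,cv2.COLOR_BGR2GRAY).astype(float)
    u0,v0=max(u-r,0),max(v-r,0)
    w=g[v0:v+r+1,u0:u+r+1]; th=w.min()+f*(np.percentile(w,80)-w.min())
    n,l,st,c=cv2.connectedComponentsWithStats((w<th).astype(np.uint8))
    k=1+np.argmin(np.hypot(c[1:,0]-(u-u0),c[1:,1]-(v-v0))-0.02*st[1:,4])
    m=(l==k)*(th-w).clip(0); ys,xs=np.mgrid[:w.shape[0],:w.shape[1]]
    return np.array([(m*xs).sum()/m.sum()+u0,(m*ys).sum()/m.sum()+v0]),st[k,4]
def state():
    s=status.get_state(); q=s["orientation"]
    X=R.from_quat([q[1],q[2],q[3],q[0]]).as_matrix()
    print("t%.2f"%s["t"],np.round(s["tool_pos"]*1e3,1),"yaw %.2f"%np.degrees(np.arctan2(X[1,0],X[0,0])),"zax",np.round(X[:,2],3),"F",np.round(s["ft_force"],1),"open %.3f grip %.1f"%(s["opening"],s["grip_force"]))
    return s,X
E
python3 - <<'E'
from h import *
K,T=Tcam("top");K2,T2=Tcam("scene")
a=cv2.imread("pics/top0.png");b=cv2.imread("pics/scene0.png")
for n,uv in dict(upL=(140,260),dn1=(188,262),red=(243,257),up2=(283,261),up3=(327,271),dn2=(297,220)).items():
    c,s=dark(a,uv,5); p=cast(K,T,c,.034)
    e,s2=dark(b,proj(K2,T2,p),6); p2=cast(K2,T2,e,.034)
    print(n,c.round(1),s,(p*1e3).round(1),(p2*1e3).round(1),s2)
for n,uv in dict(sl=(144.5,195.5),sr=(232,191)).items():
    c,s=dark(a,uv,6); print(n,c.round(1),s,(cast(K,T,c,.051)*1e3).round(1))
E
```

```text
upL [139.8 259.5] 35 [471.3 218.2  34. ] [471.5 217.7  34. ] 17
dn1 [188.3 261.6] 34 [467.5  99.5  34. ] [468.8  99.9  34. ] 20
red [242.7 256. ] 9 [482.9 -33.2  34. ] [482.5 -32.6  34. ] 128
up2 [282.7 260.6] 34 [ 472.9 -131.3   34. ] [ 473.5 -130.9   34. ] 32
up3 [327.3 270.6] 34 [ 450.1 -240.4   34. ] [ 450.9 -239.5   34. ] 34
dn2 [296.8 219.6] 35 [ 574. -165.   34.] [ 574.4 -164.4   34. ] 29
sl [144.1 193.4] 20 [631.9 209.3  51. ]
sr [230.8 187.9] 16 [648.4  -1.8  51. ]
```

```bash
python3 -m jog '[[8.5,0,0,-1,-10.55],[8.5,0,0,-1,-10.55],[8.5,0,0,-1,-10.55],[8.5,0,0,-1,-10.55],[8.5,0,0,-1,-10.55],[8.5,0,0,-1,-10.55],[8.5,0,0,-1,-10.55]]' 40; python3 -m jog '[[8.5,4.67,3.3,0,0],[8.5,4.67,3.3,0,0],[8.5,4.67,3.3,0,0],[8.5,4.67,3.3,0,0],[8.5,4.67,3.3,0,0],[8.5,4.67,3.3,0,0],[8.5,4.67,3.3,0,0],[8.5,4.67,3.3,0,0],[8.5,4.67,3.3,0,0],[8.5,4.67,3.3,0,0],[8.5,4.67,3.3,0,0],[8.5,4.67,3.3,0,0],[8.5,4.67,3.3,0,0],[8.5,4.67,3.3,0,0],[8.5,0,0,0,0],[8.5,0,0,0,0]]'
python3 - <<'E'
from h import *
state(); K,T=Tcam("wrist"); im=capture("wrist"); cv2.imwrite("pics/w1.png",im)
for p in ([.6319,.2093,.051],[.6484,-.0018,.051]):
    c,s=dark(im,proj(K,T,p),11); print(proj(K,T,p),c,s,(cast(K,T,c,.051)*1e3).round(1))
E
```

```text
t: 1.02
tool_pos: [0.23, -0.6077, 0.3011]
orientation: [-0.0, 0.676, 0.737, 0.0]
ft_force: [-0.3, -0.4, -0.7]
opening: 0.994
grip_force: 0.0
t: 3.02
tool_pos: [0.6381, 0.0806, 0.3007]
orientation: [-0.0, 0.678, 0.735, -0.0]
ft_force: [-0.4, -0.8, 0.4]
opening: 0.997
grip_force: 0.0
t3.02 [638.1  80.6 300.7] yaw 94.60 zax [-0.001 -0.    -1.   ] F [-0.4 -0.8  0.4] open 0.997 grip 0.0
[283.64337615  60.99374482] [285.45579793  59.93455798] 75 [633.8 210.5  51. ]
[282.6890943  238.28375074] [280.14231189 235.9612868 ] 132 [644.8   1.2  51. ]
```

View pics/w1.png

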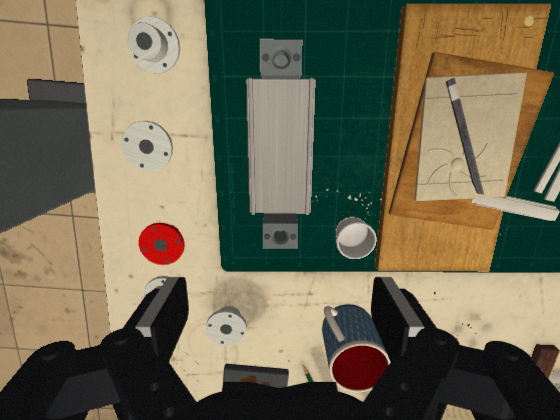

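```bash
python3 - <<'E'
from h import *
K,T=Tcam("wrist"); im=cv2.imread("pics/w1.png")
a=cv2.resize(im[35:85,250:320],None,fx=8,fy=8,interpolation=cv2.INTER_CUBIC);b=cv2.resize(im[205:255,250:320],None,fx=8,fy=8,interpolation=cv2.INTER_CUBIC)
cv2.imwrite("pics/c3.png",cv2.resize(np.vstack([a,b]),(420,600)))
# lips outer edges: saturation boundary per row
hsv=cv2.cvtColor(im,cv2.COLOR_BGR2HSV)
L=[];Rr=[]
for v in range(90,205,5):
    s=hsv[v,:,1].astype(float); s=s
    def cross(us):
        for u in us:
            a,b=s[u],s[u+1]
            if (a-90)*(b-90)<=0 and a!=b: return u+(90-a)/(b-a)
    L.append(cast(K,T,(cross(range(280,235,-1)),v),.016)[:2]); Rr.append(cast(K,T,(cross(range(280,330)),v),.016)[:2])
L,Rr=np.array(L)*1e3,np.array(Rr)*1e3
for P in (L,Rr):
    f=np.polyfit(P[:,1],P[:,0],1); print("yaw",np.degrees(-np.arctan(f[0])),"x at y=105",np.polyval(f,105), "res",np.abs(P[:,0]-np.polyval(f,P[:,1])).max())
E
```

```text
yaw 4.283448592740742 x at y=105 593.3477837349218 res 0.6147552867872719
yaw 4.3576958762148665 x at y=105 678.770210899655 res 0.5542611055844873
```

View pics/c3.png

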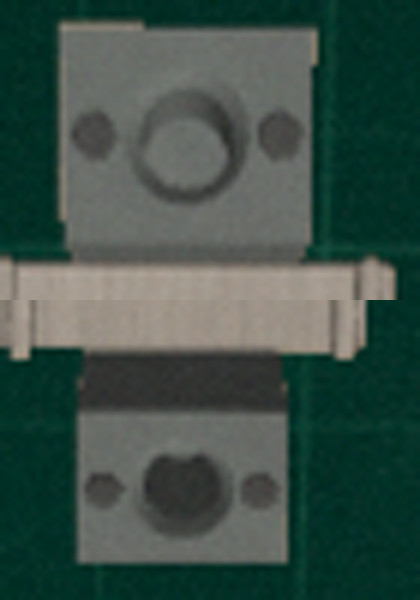

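```bash
python3 - <<'E'
from h import *
s,X=state()
K,T=Tcam("wrist"); 
l=cast(K,T,(280.9,57.5),.051)*1e3; r=cast(K,T,(280.0,236.2),.051)*1e3
d=l-r; print(l,r,np.linalg.norm(d),np.degrees(np.arctan2(-d[0],d[1])),(l+r)/2)
K,T=Tcam("top"); 
for p in (l,r): print(proj(K,T,p/1e3))
a=cv2.imread("pics/top0.png");cv2.imwrite("pics/c4.png",cv2.resize(a[170:225,130:250],(800,367),interpolation=cv2.INTER_CUBIC))
E
```

```text
t3.08 [638.  80. 301.] yaw 94.54 zax [-0.001 -0.    -1.   ] F [-0.6 -0.5 -0.8] open 0.994 grip 0.0
[628.76495873 212.02073849  51.        ] [6.44609393e+02 1.64570604e-01 5.10000000e+01] 212.44783349785857 4.27711064057633 [636.6871757  106.09265455  51.        ]
[142.97142071 194.6858358 ]
[229.89726122 189.39108561]
```

View pics/c4.png

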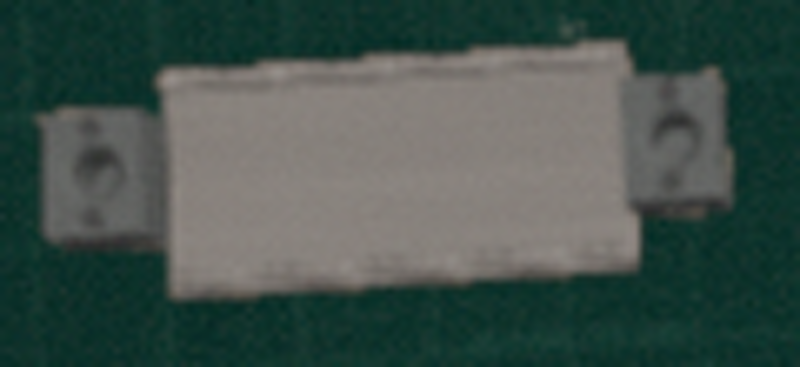

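```bash
python3 - <<'E'
from h import *
K,T=Tcam("wrist"); im=cv2.imread("pics/w1.png"); T[:3,3]+=np.array([.1,.6,-.3])/1e3
for uv in ((141,42),(146,147),(161,244),(227,329)):
    c,s=dark(im,uv,8); print(c,s,(cast(K,T,c,.034)*1e3).round(1))
K,T=Tcam("top"); l=cast(K,T,(143.6,195.4),.051)*1e3; r=cast(K,T,(230.5,190.3),.051)*1e3
print(l,r,(l+r)/2)
E
```

```text
[143.2037151   40.80428579] 189 [472.  219.6  34. ]
[145.75016535 146.19078829] 159 [468.7 101.4  34. ]
[165. 245.] 1 [488.1 -31.8  34. ]
[225.62108201 328.79486904] 90 [ 575.1 -163.8   34. ]
[627.02951513 210.42195915  51.        ] [642.38790876  -1.35534254  51.        ] [634.70871194 104.53330831  51.        ]
```

```bash
cat > to.py <<'E'
import sys
from h import *
s,X=state()
p=s["tool_pos"]*1e3
yaw=np.degrees(np.arctan2(X[1,0],X[0,0]))
for a in sys.argv[1:]:
    t=np.array([float(v) for v in a.split(",")]); y=t[3] if len(t)>3 else 94.3
    c,n=np.cos(np.radians(y)),np.sin(np.radians(y)); d=t[:3]-p
    print("cm x %.2f y %.2f z %.2f turn %.2f"%((c*d[0]+n*d[1])/10,(n*d[0]-c*d[1])/10,-d[2]/10,yaw-y)); p=t[:3]; yaw=y
E
python3 to.py 471.4,218,60 471.4,218,14
```

```text
t3.08 [638.  80. 301.] yaw 94.54 zax [-0.001 -0.    -1.   ] F [-0.6 -0.5 -0.8] open 0.994 grip 0.0
cm x 15.01 y -15.58 z 24.10 turn 0.24
cm x 0.00 y 0.00 z 4.60 turn 0.00
```

```bash
python3 -m jog '[[8.5,1.88,-1.95,3,0.24],[8.5,1.88,-1.95,3,0],[8.5,1.88,-1.95,3,0],[8.5,1.88,-1.95,3,0],[8.5,1.88,-1.95,3,0],[8.5,1.88,-1.95,3,0],[8.5,1.88,-1.95,3,0],[8.5,1.85,-1.95,3,0],[8.5,0,0,0.1,0],[8.5,0,0,0,0]]' 40; python3 to.py 471.4,218,14; python3 - <<'E'
from h import *
K,T=Tcam("wrist"); im=capture("wrist"); q=proj(K,T,[.4714,.218,.034]); c,n=dark(im,q,14); print(q,c,n,cast(K,T,c,.034)*1e3)
cv2.imwrite("pics/w2.png",im)
E
```

```text
t: 4.32
tool_pos: [0.4729, 0.2177, 0.0616]
orientation: [0.001, 0.68, 0.733, 0.001]
ft_force: [0.2, 0.7, -0.3]
opening: 0.99
grip_force: 0.0
t4.33 [472.9 217.7  61.6] yaw 94.27 zax [ 0.002  0.    -1.   ] F [ 0.2  0.7 -0.3] open 0.990 grip 0.0
cm x 0.04 y -0.15 z 4.76 turn -0.03
[276.83145656 254.65397801] [278.77030998 253.232114  ] 624 [472.45598142 218.98787939  34.        ]
```

View pics/w2.png

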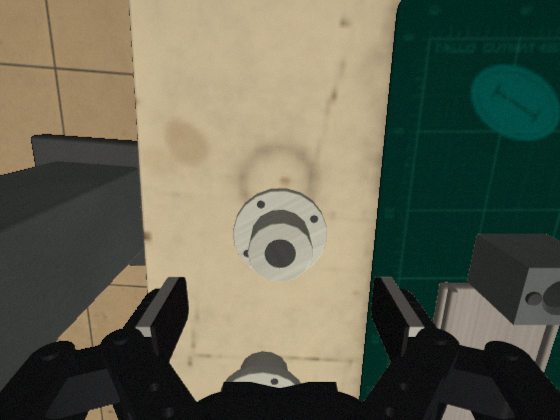

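The view shows the crown-up hub, bore at about (279,253), midway between the open fingers. That fits the position I measured, so I'm going down to grasp it.

```bash
python3 -m jog '[[8.5,0.04,-0.05,1.6,0],[8.5,0,0,1.6,0],[8.5,0,0,1.5,0],[8.5,0,0,0,0],[3,0,0,0,0],[3,0,0,0,0],[3,0,0,0,0],[3,0,0,0,0],[3,0,0,0,0],[3,0,0,0,0],[3,0,0,0,0],[3,0,0,0,0]]' 40; python3 to.py 631.6,157.4,105 631.6,157.4,25.5
```

```text
t: 5.88
tool_pos: [0.4719, 0.2191, 0.0143]
orientation: [0.001, 0.68, 0.733, 0.001]
ft_force: [-0.2, 0.0, 4.4]
opening: 0.424
grip_force: 40.8
t5.88 [471.9 219.1  14.3] yaw 94.34 zax [ 0.002  0.    -1.   ] F [-0.2  0.   4.4] open 0.424 grip 40.8
cm x -7.35 y 15.46 z -9.07 turn 0.04
cm x 0.00 y 0.00 z 7.95 turn 0.00
```

```bash
python3 -m jog '[[3,0,0,-3,0],[3,0,0,-3,0],[3,0,0,-3,0],[3,-1.2,2.58,0,0],[3,-1.2,2.58,0,0],[3,-1.2,2.58,0,0],[3,-1.2,2.58,0,0],[3,-1.2,2.58,0,0],[3,-1.27,2.56,0,0],[3,0,0,0,0],[3,0,0,0,0],[3,0,0,0,0]]'; python3 to.py 631.6,158.2,25.5 ; python3 - <<'E'
from h import *
cv2.imwrite("pics/w3.png",capture("wrist"))
E
```

```text
t: 7.38
tool_pos: [0.6294, 0.1585, 0.1027]
orientation: [-0.001, 0.68, 0.734, -0.001]
ft_force: [-0.7, 0.5, -1.5]
opening: 0.432
grip_force: 40.7
t7.38 [629.4 158.5 102.7] yaw 94.38 zax [-0.002 -0.    -1.   ] F [-0.7  0.5 -1.5] open 0.432 grip 40.7
cm x -0.04 y 0.22 z 7.72 turn 0.08
```

View pics/w3.png

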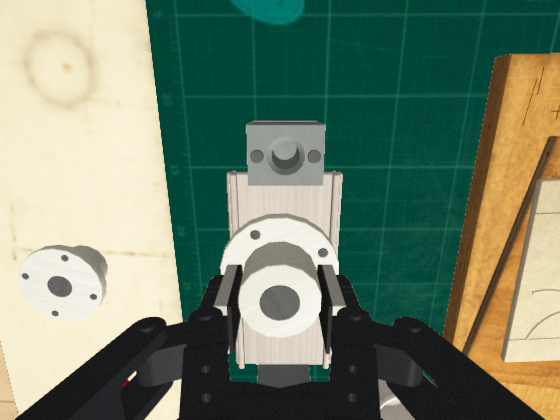

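```bash
python3 - <<'E'
from h import *
K,T=Tcam("wrist")
x=np.array([-.075,.997])
def rel(uv,z):
    p=cast(K,T,uv,z)*1e3; print(p.round(1),"centre x-equiv along axis:", (p[:2]-106*x).round(1))
rel((285.5,156),.051); rel((285.5,153.5),.051)
for v,a,b in ((173.5,228,342),(362,238.5,330)):
    print((cast(K,T,(a,v),.016)*1e3).round(1),(cast(K,T,(b,v),.016)*1e3).round(1))
E
```

```text
[629.  212.4  51. ] centre x-equiv along axis: [636.9 106.7]
[628.9 213.8  51. ] centre x-equiv along axis: [636.8 108.2]
[589.7 191.6  16. ] [671.5 197.9  16. ]
[603.3  23.2  16. ] [684.1  29.5  16. ]
```

```bash
python3 -m jog '[[3,0.02,0.27,1.5,0.05],[3,0,0,2,0],[3,0,0,2,0],[3,0,0,1.5,0],[3,0,0,0.4,0],[3,0,0,0.2,0],[3,0,0,0,0]]'; python3 to.py 632,158.8,25.3
```

```text
t: 8.3
tool_pos: [0.6338, 0.1585, 0.028]
orientation: [0.0, 0.68, 0.733, 0.0]
ft_force: [-0.2, 1.1, -1.9]
opening: 0.428
grip_force: 40.8
t8.30 [633.8 158.5  28. ] yaw 94.29 zax [ 0.001  0.    -1.   ] F [-0.2  1.1 -1.9] open 0.428 grip 40.8
cm x 0.05 y -0.17 z 0.27 turn -0.01
```

```bash
python3 -m jog '[[3,0.04,-0.12,0.2,0],[3,0,0,0.1,0],[3,0,0,0,0],[3,0,0,0,0]]'; python3 to.py 632,158.8,25.3; python3 -m jog '[[5.5,0,0,0,0],[5.5,0,0,0,0],[5.5,0,0,0,0],[5.5,0,0,-2,0],[5.5,0,0,-4,0],[5.5,0,0,-4,0]]'; python3 to.py  473.2,-131.1,90 473.2,-131.1,14
```

```text
t: 8.8
tool_pos: [0.6323, 0.1588, 0.0254]
orientation: [0.0, 0.68, 0.733, 0.0]
ft_force: [-3.3, -0.5, 4.6]
opening: 0.428
grip_force: 41.4
t8.80 [632.3 158.8  25.4] yaw 94.30 zax [ 0.  0. -1.] F [-3.3 -0.5  4.6] open 0.428 grip 41.4
cm x -0.00 y -0.03 z 0.01 turn -0.00
t: 9.55
tool_pos: [0.6323, 0.1588, 0.1268]
orientation: [0.0, 0.68, 0.733, 0.0]
ft_force: [0.1, 0.1, 0.2]
opening: 0.641
grip_force: 0.0
t9.55 [632.3 158.8 126.8] yaw 94.29 zax [ 0.001  0.    -1.   ] F [0.1 0.1 0.2] open 0.641 grip 0.0
cm x -27.71 y -18.04 z 3.68 turn -0.01
cm x 0.00 y 0.00 z 7.60 turn 0.00
```

```bash
python3 -m jog '[[8.5,-3.96,-2.58,0.5,0],[8.5,-3.96,-2.58,0.5,0],[8.5,-3.96,-2.58,0.5,0],[8.5,-3.96,-2.58,0.5,0],[8.5,-3.96,-2.58,0.5,0],[8.5,-3.96,-2.58,0.5,0],[8.5,-3.96,-2.58,0.5,0],[8.5,0,0,0,0],[8.5,0,0,0,0],[8.5,0,0,0,0],[8.5,0,0,0,0]]'; python3 to.py 473.2,-131.1,14;python3 - <<'E'
from h import *
K,T=Tcam("wrist"); im=capture("wrist"); q=proj(K,T,[.4732,-.1311,.034]); c,n=dark(im,q,14); print(q,c,n,cast(K,T,c,.034)*1e3)
q=proj(K,T,[.4505,-.24,.034]); c,n=dark(im,q,14); print(q,c,n,cast(K,T,c,.034)*1e3)
cv2.imwrite("pics/w4.png",im)
E
```

```text
t: 10.92
tool_pos: [0.4731, -0.1304, 0.0895]
orientation: [0.0, 0.68, 0.734, 0.0]
ft_force: [-1.1, 0.1, -0.1]
opening: 0.997
grip_force: 0.0
t10.93 [ 473.1 -130.4   89.5] yaw 94.39 zax [ 0. -0. -1.] F [-1.1  0.1 -0.1] open 0.997 grip 0.0
cm x -0.07 y 0.00 z 7.55 turn 0.09
[279.56609322 237.73087817] [281.56774667 236.40858958] 531 [ 474.4497202  -130.05421359   34.        ]
[239.32748174 366.26036254] [240.76298102 365.54221139] 342 [ 451.57394985 -239.22385822   34.        ]
```

```bash
python3 -m jog '[[8.5,-0.02,0.05,2.5,0.08],[8.5,0,0,2.5,0],[8.5,0,0,2.5,0],[8.5,0,0,0,0],[3,0,0,0,0],[3,0,0,0,0],[3,0,0,0,0],[3,0,0,0,0],[3,0,0,0,0],[3,0,0,0,0],[3,0,0,0,0]]' 40; python3 to.py 473,-130.6,105 639.8,52.8,105 639.8,52.8,25.3
```

```text
t: 12.35
tool_pos: [0.4741, -0.1318, 0.0156]
orientation: [0.001, 0.681, 0.733, 0.0]
ft_force: [-1.1, 1.7, 5.7]
opening: 0.428
grip_force: 39.8
t12.35 [ 474.1 -131.8   15.6] yaw 94.21 zax [ 0.002 -0.001 -1.   ] F [-1.1  1.7  5.7] open 0.428 grip 39.8
cm x 0.13 y -0.10 z -8.94 turn -0.09
cm x 17.04 y 18.01 z -0.00 turn 0.00
cm x 0.00 y 0.00 z 7.97 turn 0.00
```

```bash
python3 -m jog '[[3,0,0,-3,0],[3,0,0,-3,0],[3,0,0,-3,0],[3,3.4,3.6,0,0],[3,3.4,3.6,0,0],[3,3.4,3.6,0,0],[3,3.4,3.6,0,0],[3,3.4,3.4,0,0],[3,0,0,0,0],[3,0,0,0,0],[3,0,0,0,0],[3,0,0,0,0]]'; python3 to.py 639.8,51.6,26.6
```

```text
t: 13.85
tool_pos: [0.6377, 0.0504, 0.1043]
orientation: [-0.0, 0.681, 0.732, -0.0]
ft_force: [0.3, 0.6, -1.4]
opening: 0.425
grip_force: 40.8
t13.85 [637.7  50.4 104.3] yaw 94.14 zax [-0. -0. -1.] F [ 0.3  0.6 -1.4] open 0.425 grip 40.8
cm x 0.10 y 0.22 z 7.77 turn -0.16
```

```bash
python3 -m jog '[[3,0.1,0.2,2.5,-0.15],[3,0,0,2.5,0],[3,0,0,2,0],[3,0,0,0.5,0],[3,0,0,0,0],[3,0,0,0,0]]'; python3 to.py 639.8,51.6,26.6
```

```text
t: 14.6
tool_pos: [0.6411, 0.0523, 0.0305]
orientation: [0.001, 0.68, 0.733, 0.001]
ft_force: [0.7, -0.3, -2.2]
opening: 0.426
grip_force: 40.9
t14.60 [641.1  52.3  30.5] yaw 94.36 zax [ 0.002 -0.    -1.   ] F [ 0.7 -0.3 -2.2] open 0.426 grip 40.9
cm x -0.06 y -0.13 z 0.39 turn 0.06
```

```bash
python3 -m jog '[[3,-0.05,-0.1,0.2,0],[3,0,0,0.1,0],[3,0,0,0.05,0],[3,0,0,0,0],[3,0,0,0,0]]'; python3 to.py 639.8,51.6,26.6
```

```text
t: 15.22
tool_pos: [0.6393, 0.0518, 0.0268]
orientation: [0.0, 0.68, 0.734, -0.0]
ft_force: [-2.8, 0.4, 5.9]
opening: 0.427
grip_force: 41.6
t15.22 [639.3  51.8  26.8] yaw 94.37 zax [-0. -0. -1.] F [-2.8  0.4  5.9] open 0.427 grip 41.6
cm x -0.02 y 0.05 z 0.02 turn 0.07
```

```bash
python3 -m jog '[[5.5,0,0,0,0],[5.5,0,0,0,0],[5.5,0,0,0,0],[5.5,0,0,-2,0],[5.5,0,0,-4,0],[7.5,0,0,-4,0],[8.5,0,-3.4,0,0],[8.5,1,-3.4,0,0],[8.5,1,-3.4,0,0],[8.5,1,-3.4,0,0],[8.5,0.6,-3.2,0,0],[8.5,0,0,0,0],[8.5,0,0,0,0],[8.5,0,0,0,0]]'; python3 to.py 468.6,100.5,50 468.6,100.5,4;python3 - <<'E'
from h import *
im=capture("top"); cv2.imwrite("pics/top1.png",im); K,T=Tcam("top")
for p in ([.6318,.1584,.045],[.6398,.0528,.045],[.4686,.1005,.034],[.4505,-.24,.034],[.5747,-.1643,.034]):
    q=proj(K,T,p); c,n=dark(im,q,5); print(q,c,n,cast(K,T,c,p[2])*1e3)
E
```

```text
t: 16.98
tool_pos: [0.4701, 0.0747, 0.1265]
orientation: [0.001, 0.68, 0.733, 0.0]
ft_force: [-0.3, -0.3, 0.4]
opening: 0.996
grip_force: 0.0
t16.98 [470.1  74.7 126.5] yaw 94.34 zax [ 0.001 -0.    -1.   ] F [-0.3 -0.3  0.4] open 0.996 grip 0.0
cm x 2.58 y 0.04 z 7.65 turn 0.04
cm x 0.00 y 0.00 z 4.60 turn 0.00
[165.4966237  194.05098915] [165.6713881  194.53824363] 34 [630.60127967 157.93144334  45.        ]
[208.61878535 191.38249066] [208.92979298 192.32133213] 35 [637.48625052  51.97864535  45.        ]
[187.90141573 261.17555143] [191.04166667 258.25      ] 9 [475.81329391  93.030353    34.        ]
[327.11556356 270.40111968] [327.26994434 270.59647495] 34 [ 450.03089163 -240.37825805   34.        ]
[296.54195188 219.30183612] [296.81859206 219.62184116] 35 [ 573.91747648 -164.98871773   34.        ]
```

```bash
python3 -m jog '[[8.5,1.3,0.02,2.5,0],[8.5,1.3,0,2.5,0],[8.5,0,0,2.5,0],[8.5,0,0,2.5,0],[8.5,0,0,2.1,0],[8.5,0,0,0,0],[8.5,0,0,0,0]]' 40; python3 to.py 468.6,100.5,6
```

```text
t: 17.9
tool_pos: [0.4681, 0.1008, 0.0055]
orientation: [0.0, 0.68, 0.733, 0.0]
ft_force: [0.1, -0.1, 0.1]
opening: 0.995
grip_force: 0.0
t17.90 [468.1 100.8   5.5] yaw 94.35 zax [ 0.001 -0.    -1.   ] F [ 0.1 -0.1  0.1] open 0.995 grip 0.0
cm x -0.03 y 0.05 z -0.05 turn 0.05
```

```bash
python3 -m jog '[[5.5,0,0,0,0],[5.5,0,0,0,0],[5.5,0,0,0,0],[5.5,0,0,0,0],[5.5,0,0,0,0],[5.5,0,0,0,0]]' 50; python3 to.py 468.6,100.5,4; python3 -m jog '[[5.5,0,0,-3,0],[5.5,0,0,-3,0],[5.5,0,0,-4,0],[5.5,0,0,-2,0],[5.5,0.2,3.4,0,0],[5.5,0.2,3.4,0,0],[5.5,0.2,3.4,0,0],[5.5,0.2,3.4,0,0],[5.5,0.2,3,0,0],[5.5,0,0,0,0],[5.5,0,0,0,0],[5.5,0,0,0,0],[5.5,0,0,0,0]]'; python3 to.py 634.8,105.7,17;python3 - <<'E'
from h import *
cv2.imwrite("pics/w5.png",capture("wrist"))
E
```

```text
t: 18.65
tool_pos: [0.4683, 0.1009, 0.0064]
orientation: [0.001, 0.68, 0.734, 0.001]
ft_force: [-1.5, -0.6, 7.0]
opening: 0.704
grip_force: 52.4
t18.65 [468.3 100.9   6.4] yaw 94.37 zax [ 0.002 -0.    -1.   ] F [-1.5 -0.6  7. ] open 0.704 grip 52.4
cm x -0.04 y 0.02 z 0.24 turn 0.07
t: 20.27
tool_pos: [0.6313, 0.1234, 0.1249]
orientation: [-0.0, 0.68, 0.733, -0.0]
ft_force: [-0.3, -0.8, -1.7]
opening: 0.703
grip_force: 54.6
t20.27 [631.3 123.4 124.9] yaw 94.36 zax [-0.  0. -1.] F [-0.3 -0.8 -1.7] open 0.703 grip 54.6
cm x -1.80 y 0.21 z 10.79 turn 0.06
```

View pics/w5.png

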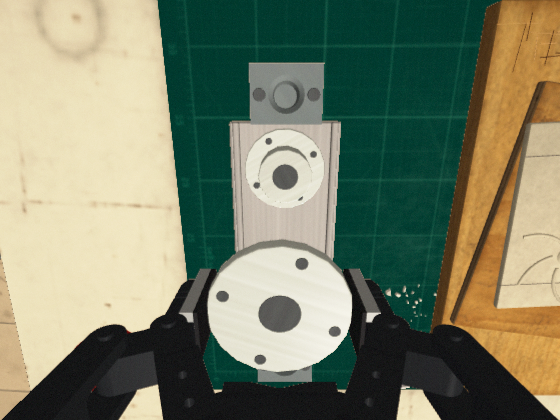

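The hub is held squarely, bore at (280,313). The left hub sits centred in its pocket at (285,177). I'm lowering this one between the two.

```bash
python3 -m jog '[[5.5,-0.9,0.2,2,0.05],[5.5,-0.9,0,2,0],[5.5,0,0,1.5,0],[5.5,0,0,0,0],[5.5,0,0,0,0],[5.5,0,0,0,0]]'; python3 to.py 634.8,105.7,17.4
```

```text
t: 21.08
tool_pos: [0.6359, 0.1059, 0.0708]
orientation: [0.001, 0.68, 0.733, 0.001]
ft_force: [0.6, -0.5, -0.5]
opening: 0.706
grip_force: 54.6
t21.07 [635.9 105.9  70.8] yaw 94.33 zax [ 0.002  0.    -1.   ] F [ 0.6 -0.5 -0.5] open 0.706 grip 54.6
cm x -0.01 y -0.12 z 5.34 turn 0.03
```

```bash
python3 -m jog '[[5.5,-0.02,-0.1,1,0.03],[5.5,0,0,1,0],[5.5,0,0,1,0],[5.5,0,0,1,0],[5.5,0,0,0.8,0],[5.5,0,0,0,0],[5.5,0,0,0,0]]'; python3 to.py 634.8,105.7,17.4
```

```text
t: 21.95
tool_pos: [0.6346, 0.1054, 0.0221]
orientation: [0.0, 0.68, 0.733, 0.0]
ft_force: [0.1, -0.8, -0.6]
opening: 0.71
grip_force: 54.6
t21.95 [634.6 105.4  22.1] yaw 94.28 zax [ 0.001  0.    -1.   ] F [ 0.1 -0.8 -0.6] open 0.710 grip 54.6
cm x 0.03 y 0.02 z 0.47 turn -0.02
```

```bash
python3 -m jog '[[5.5,0.02,0,0.25,0],[5.5,0,0,0.15,0],[5.5,0,0,0.07,0],[5.5,0,0,0,0],[5.5,0,0,0,0]]'; python3 to.py 634.8,105.7,17.4;  python3 -m jog '[[8,0,0,0,0],[8,0,0,0,0],[8,0,0,0,0],[8.5,0,0,0,0],[8.5,0,0,-2,0],[8.5,0,0,-4,0],[8.5,0,0,-6,0],[8.5,0,0,0,0],[8.5,0,0,0,0]]'; python3 to.py 451,-239.6,100 451,-239.6,14
```

```text
t: 22.58
tool_pos: [0.6343, 0.1056, 0.0176]
orientation: [0.0, 0.68, 0.733, 0.0]
ft_force: [-4.1, 0.3, 4.0]
opening: 0.706
grip_force: 55.0
t22.57 [634.3 105.6  17.6] yaw 94.28 zax [ 0.  0. -1.] F [-4.1  0.3  4. ] open 0.706 grip 55.0
cm x 0.01 y 0.05 z 0.02 turn -0.02
t: 23.7
tool_pos: [0.6344, 0.1057, 0.1382]
orientation: [0.001, 0.68, 0.733, 0.0]
ft_force: [0.2, -0.2, 0.6]
opening: 0.993
grip_force: 0.0
t23.70 [634.4 105.7 138.2] yaw 94.28 zax [ 0.001  0.    -1.   ] F [ 0.2 -0.2  0.6] open 0.993 grip 0.0
cm x -33.05 y -20.88 z 3.82 turn -0.02
cm x 0.00 y 0.00 z 8.60 turn 0.00
```

```bash
python3 -m jog '[[8.5,-4.13,-2.61,0.48,0],[8.5,-4.13,-2.61,0.48,0],[8.5,-4.13,-2.61,0.48,0],[8.5,-4.13,-2.61,0.48,0],[8.5,-4.13,-2.61,0.48,0],[8.5,-4.13,-2.61,0.48,0],[8.5,-4.13,-2.61,0.48,0],[8.5,-4.13,-2.61,0.48,0],[8.5,0,0,0,0],[8.5,0,0,0,0],[8.5,0,0,0,0]]'; python3 to.py 451,-239.6,14;python3 - <<'E'
from h import *
im=capture("top"); cv2.imwrite("pics/top2.png",im); K,T=Tcam("top")
for p in ([.6318,.1584,.045],[.6348,.105,.045],[.6398,.0528,.045]):
    q=proj(K,T,p); c,n=dark(im,q,5); print(q,c,n,cast(K,T,c,p[2])*1e3)
K,T=Tcam("wrist"); im=capture("wrist"); q=proj(K,T,[.451,-.2396,.034]); c,n=dark(im,q,14); print(q,c,n,cast(K,T,c,.034)*1e3)
E
```

```text
t: 25.08
tool_pos: [0.4508, -0.2383, 0.0983]
orientation: [-0.001, 0.68, 0.734, 0.0]
ft_force: [0.3, 0.2, -0.9]
opening: 0.995
grip_force: 0.0
t25.07 [ 450.8 -238.3   98.3] yaw 94.37 zax [-0.001  0.001 -1.   ] F [ 0.3  0.2 -0.9] open 0.995 grip 0.0
cm x -0.13 y 0.01 z 8.43 turn 0.07
[165.4966237  194.05098915] [165.67843137 194.54901961] 34 [630.57487453 157.91329004  45.        ]
[187.29956935 193.12347917] [187.48967684 194.0951526 ] 34 [632.40322637 104.46383077  45.        ]
[208.61878535 191.38249066] [208.92112421 192.33136899] 36 [637.46113021  51.99930266  45.        ]
[279.50977503 233.55872366] [280.61180646 232.62481036] 492 [ 451.70458393 -238.85101746   34.        ]
```

```bash
python3 -m jog '[[8.5,-0.1,0.0,2.8,0.05],[8.5,0,0,2.8,0],[8.5,0,0,2.8,0],[8.5,0,0,0,0],[8.5,0,0,0,0],[3,0,0,0,0],[3,0,0,0,0],[3,0,0,0,0],[3,0,0,0,0],[3,0,0,0,0],[3,0,0,0,0],[3,0,0,0,0]]' 40; python3 to.py 451,-239.6,105 634.5,105,130
```

```text
t: 26.68
tool_pos: [0.4513, -0.2409, 0.0156]
orientation: [0.001, 0.681, 0.733, 0.0]
ft_force: [-2.3, 0.6, 6.4]
opening: 0.428
grip_force: 39.9
t26.68 [ 451.3 -240.9   15.6] yaw 94.23 zax [ 0.001 -0.001 -1.   ] F [-2.3  0.6  6.4] open 0.428 grip 39.9
cm x 0.13 y -0.02 z -8.94 turn -0.07
cm x 32.99 y 20.88 z -2.50 turn 0.00
```

```bash
python3 -m jog '[[3,0,0,-4,0],[3,0,0,-4,0],[3,0,0,-3.5,0],[3,4.12,2.61,0,0],[3,4.12,2.61,0,0],[3,4.12,2.61,0,0],[3,4.12,2.61,0,0],[3,4.12,2.61,0,0],[3,4.12,2.61,0,0],[3,4.12,2.61,0,0],[3,4.12,2.61,0,0],[3,0,0,0,0],[3,0,0,0,0],[3,0,0,0,0],[3,0,0,0,0]]'; python3 to.py 634.4,104,60.6
```

```text
t: 28.55
tool_pos: [0.6344, 0.1027, 0.1297]
orientation: [-0.0, 0.681, 0.732, -0.0]
ft_force: [-0.0, -0.2, -0.9]
opening: 0.425
grip_force: 40.9
t28.55 [634.4 102.7 129.7] yaw 94.15 zax [-0. -0. -1.] F [-0.  -0.2 -0.9] open 0.425 grip 40.9
cm x 0.13 y 0.01 z 6.91 turn -0.15
```

```bash
python3 -m jog '[[3,0.1,-0.05,2,-0.1],[3,0,0,2,0],[3,0,0,1.5,0],[3,0,0,0.8,0],[3,0,0,0,0],[3,0,0,0,0],[3,0,0,0,0]]'; python3 to.py 634.4,104,60.6
```

```text
t: 29.42
tool_pos: [0.6347, 0.1046, 0.0676]
orientation: [0.001, 0.68, 0.733, 0.001]
ft_force: [0.8, 0.7, -1.4]
opening: 0.43
grip_force: 40.9
t29.43 [634.7 104.6  67.6] yaw 94.33 zax [ 0.002 -0.    -1.   ] F [ 0.8  0.7 -1.4] open 0.430 grip 40.9
cm x -0.06 y -0.04 z 0.70 turn 0.03
```

```bash
python3 -m jog '[[3,-0.05,-0.02,0.3,0],[3,0,0,0.2,0],[3,0,0,0.1,0],[3,0,0,0,0],[3,0,0,0.05,0],[3,0,0,0,0],[3,0,0,0,0]]'; python3 to.py 634.4,104,60.6
```

```text
t: 30.3
tool_pos: [0.634, 0.1041, 0.0608]
orientation: [-0.0, 0.68, 0.733, -0.0]
ft_force: [-4.1, 0.1, 5.7]
opening: 0.425
grip_force: 41.6
t30.30 [634.  104.1  60.8] yaw 94.33 zax [-0. -0. -1.] F [-4.1  0.1  5.7] open 0.425 grip 41.6
cm x -0.01 y 0.04 z 0.02 turn 0.03
```

```bash
python3 -m jog '[[5.5,0,0,0,0],[5.5,0,0,0,0],[5.5,0,0,0,0],[5.5,0,0,-2,0],[5.5,0,0,-3,0],[8.5,0,0,-3,0],[8.5,-4.38,-1.29,0,0],[8.5,-4.38,-1.29,0,0],[8.5,-4.38,-1.29,0,0],[8.5,-4.38,-1.29,0,0],[8.5,-4.38,-1.29,0,0],[8.5,-4.38,-1.29,0,0],[8.5,0,0,0,0],[8.5,0,0,0,0],[8.5,0,0,0,0]]';python3 to.py 575.8,-164.3,60 575.8,-164.3,6;python3 - <<'E'
from h import *
im=capture("top"); cv2.imwrite("pics/top3.png",im); K,T=Tcam("top")
for p in ([.6318,.1584,.045],[.6348,.105,.079],[.6398,.0528,.045]):
    q=proj(K,T,p); c,n=dark(im,q,5); print(q,c,n,cast(K,T,c,p[2])*1e3)
K,T=Tcam("wrist"); im=capture("wrist"); q=proj(K,T,[.5747,-.1643,.034]); c,n=dark(im,q,14); print(q,c,n,cast(K,T,c,.034)*1e3)
E
```

```text
t: 32.17
tool_pos: [0.577, -0.1627, 0.1406]
orientation: [0.0, 0.679, 0.734, 0.0]
ft_force: [-0.5, -0.8, 0.8]
opening: 0.998
grip_force: 0.0
t32.17 [ 577.  -162.7  140.6] yaw 94.42 zax [ 0. -0. -1.] F [-0.5 -0.8  0.8] open 0.998 grip 0.0
cm x -0.15 y -0.13 z 8.06 turn 0.12
cm x 0.00 y 0.00 z 5.40 turn 0.00
[165.4966237  194.05098915] [165.65373961 194.54616805] 34 [630.58112284 157.97405931  45.        ]
[184.96163782 191.29590392] [185.11111111 192.31822222] 37 [632.34508021 104.57080484  79.        ]
[208.61878535 191.38249066] [208.92217195 192.32262443] 36 [637.48280503  51.99727033  45.        ]
[276.69516635 214.2802916 ] [277.93896926 213.71945234] 364 [ 575.67204951 -163.74269926   34.        ]
```

```bash
python3 -m jog '[[8.5,-0.1,-0.12,3,0.1],[8.5,0,0,3,0],[8.5,0,0,3,0],[8.5,0,0,3,0],[8.5,0,0,1.5,0],[8.5,0,0,0,0],[8.5,0,0,0,0],[5.5,0,0,0,0],[5.5,0,0,0,0],[5.5,0,0,0,0],[5.5,0,0,0,0],[5.5,0,0,0,0],[5.5,0,0,0,0]]' 50; python3 to.py 575.8,-164.3,145 639.3,52,145; python3 -m jog '[[5.5,0,0,-4,0],[5.5,0,0,-5,0],[5.5,0,0,-5,0],[5.5,0,0,0,0]]'; python3 to.py 639.3,52,145
```

```text
t: 33.9
tool_pos: [0.5764, -0.1653, 0.0069]
orientation: [0.001, 0.681, 0.733, 0.0]
ft_force: [-1.7, 0.5, 5.9]
opening: 0.7
grip_force: 52.7
t33.90 [ 576.4 -165.3    6.9] yaw 94.23 zax [ 0.002 -0.001 -1.   ] F [-1.7  0.5  5.9] open 0.700 grip 52.7
cm x 0.11 y -0.05 z -13.81 turn -0.07
cm x 21.09 y 7.95 z -0.00 turn 0.00
t: 34.4
tool_pos: [0.5785, -0.1664, 0.151]
orientation: [0.005, 0.681, 0.733, 0.001]
ft_force: [0.4, -0.9, -1.4]
opening: 0.701
grip_force: 54.9
t34.40 [ 578.5 -166.4  151. ] yaw 94.23 zax [ 0.01  -0.005 -1.   ] F [ 0.4 -0.9 -1.4] open 0.701 grip 54.9
cm x 21.32 y 7.70 z 0.60 turn -0.07
```

```bash
python3 -m jog '[[5.5,4.22,1.57,0,0],[5.5,4.22,1.57,0,0],[5.5,4.22,1.57,0,0],[5.5,4.22,1.57,0,0],[5.5,4.22,1.57,0,0],[5.5,0,0,0,0],[5.5,0,0,0,0],[5.5,0,0,0,0],[5.5,0,0,0,0]]'; python3 to.py 639.2,51.7,51.9
```

```text
t: 35.52
tool_pos: [0.638, 0.0503, 0.1451]
orientation: [-0.0, 0.681, 0.732, -0.0]
ft_force: [-0.1, 0.5, -1.0]
opening: 0.701
grip_force: 54.9
t35.52 [638.   50.3 145.1] yaw 94.15 zax [-0. -0. -1.] F [-0.1  0.5 -1. ] open 0.701 grip 54.9
cm x 0.13 y 0.13 z 9.32 turn -0.15
```

```bash
python3 -m jog '[[5.5,0.1,0.08,2.5,-0.1],[5.5,0,0,2.5,0],[5.5,0,0,2,0],[5.5,0,0,1,0],[5.5,0,0,0.5,0],[5.5,0,0,0,0],[5.5,0,0,0,0],[5.5,0,0,0,0]]'; python3 to.py 639.2,51.7,51.9
```

```text
t: 36.52
tool_pos: [0.6394, 0.0524, 0.061]
orientation: [0.001, 0.68, 0.733, 0.0]
ft_force: [0.1, -0.0, -1.7]
opening: 0.701
grip_force: 54.9
t36.52 [639.4  52.4  61. ] yaw 94.33 zax [ 0.001 -0.    -1.   ] F [ 0.1 -0.  -1.7] open 0.701 grip 54.9
cm x -0.06 y -0.03 z 0.91 turn 0.03
```

```bash
python3 -m jog '[[5.5,-0.06,-0.02,0.4,0],[5.5,0,0,0.3,0],[5.5,0,0,0.1,0],[5.5,0,0,0.05,0],[5.5,0,0,0,0],[5.5,0,0,0,0],[5.5,0,0,0,0]]'; python3 to.py 639.2,51.7,51.9
```

```text
t: 37.4
tool_pos: [0.6389, 0.0518, 0.052]
orientation: [0.0, 0.68, 0.733, 0.0]
ft_force: [-4.0, -0.4, 4.7]
opening: 0.701
grip_force: 55.1
t37.40 [638.9  51.8  52. ] yaw 94.33 zax [ 0. -0. -1.] F [-4.  -0.4  4.7] open 0.701 grip 55.1
cm x -0.01 y 0.03 z 0.01 turn 0.03
```

```bash
python3 -m jog '[[8,0,0,0,0],[8,0,0,0,0],[8,0,0,0,0],[8.5,0,0,0,0],[8.5,0,0,-2,0],[8.5,0,0,-4,0],[8.5,0,0,-6,0],[8.5,0,0,-6,0],[8.5,-5,-2,-2,0],[8.5,-5,-2,0,0],[8.5,0,-2,0,0],[8.5,0,0,0,0],[8.5,0,0,0,0]]'; python3 - <<'E'
from h import *
state()
im=capture("top"); cv2.imwrite("pics/top4.png",im); K,T=Tcam("top")
for p in ([.6318,.1584,.045],[.6348,.105,.079],[.6398,.0528,.079]):
    q=proj(K,T,p); c,n=dark(im,q,5); print(q,c,n,cast(K,T,c,p[2])*1e3)
sc=capture("scene"); cv2.imwrite("pics/scene4.png",sc)
a=cv2.resize(im[150:250,300:400],(400,400),interpolation=cv2.INTER_CUBIC); b=cv2.resize(sc[210:310,285:385],(400,400),interpolation=cv2.INTER_CUBIC)
cv2.imwrite("pics/c5.png",np.hstack([a,b]))
cv2.imwrite("pics/w4b.png",capture("wrist"))
E
```

```text
t: 39.02
tool_pos: [0.5871, -0.0522, 0.2527]
orientation: [0.001, 0.68, 0.733, 0.0]
ft_force: [0.3, 0.4, 0.1]
opening: 0.994
grip_force: 0.0
t39.02 [587.1 -52.2 252.7] yaw 94.36 zax [ 0.002 -0.    -1.   ] F [0.3 0.4 0.1] open 0.994 grip 0.0
[165.4966237  194.05098915] [165.67230047 194.53474178] 34 [630.60996414 157.92949443  45.        ]
[184.96163782 191.29590392] [185.11048527 192.32928943] 38 [632.31843877 104.57151203  79.        ]
[206.88330009 189.50676798] [209.55732484 191.10350318] 62 [636.03968476  46.32051786  79.        ]
```

View pics/c5.png

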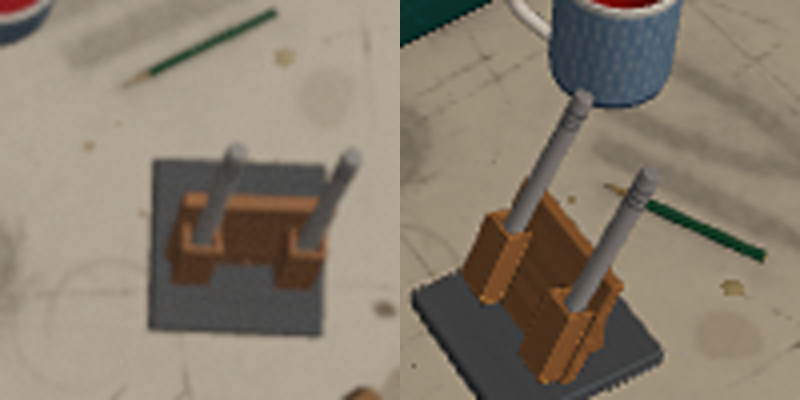

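```bash
cat > tri.py <<'E'
from h import *
def tri(a,b,ca="top",cb="scene"):
    o=[];d=[]
    for n,uv in ((ca,a),(cb,b)):
        K,T=Tcam(n); o.append(T[:3,3]); v=T[:3,:3]@np.linalg.solve(K,[*uv,1]); d.append(v/np.linalg.norm(v))
    A=np.stack([d[0],-d[1]],1); s=np.linalg.lstsq(A,o[1]-o[0],rcond=None)[0]
    p,q=o[0]+s[0]*d[0],o[1]+s[1]*d[1]
    return (p+q)/2*1e3,np.linalg.norm(p-q)*1e3
E
python3 - <<'E'
from tri import *
t1=tri((358.9,187.4),(329.9,234.1));t2=tri((387.6,188.9),(346.9,253.6));e1=tri((350.4,210.4),(313.9,267.1));e2=tri((377.4,211.1),(330.1,285.1))
for t,e in ((t1,e1),(t2,e2)):
    d=t[0]-e[0]; print(t,e,np.linalg.norm(d),np.degrees(np.arctan2(np.hypot(d[0],d[1]),d[2])),np.degrees(np.arctan2(d[1],d[0])))
K,T=Tcam("top"); print([(cast(K,T,(300+(u+.5)/4-.5,150+(v+.5)/4-.5),.008)*1e3).round(1) for u,v in ((152,160),(150,332),(323,168),(321,335))])
E
```

```text
(array([ 637.10471356, -295.64461871,  161.11303096]), np.float64(1.837948262530985)) (array([ 597.99049176, -293.322453  ,   67.74206715]), np.float64(6.129597312482475)) 101.25932886908294 22.7653405618092 -3.397595533444062
(array([ 635.16826366, -359.9419497 ,  160.87177819]), np.float64(0.6148604223470991)) (array([ 597.21257125, -357.52433041,   73.12790446]), np.float64(7.4770836021568385)) 95.63193424301494 23.43433600110416 -3.644578600960952
[array([ 653.5, -269.2,    8. ]), array([ 544.5, -267.9,    8. ]), array([ 649.8, -377.5,    8. ]), array([ 544. , -375.4,    8. ])]
```

```bash
python3 -m jog '[[8.5,0,0,0,10.65],[8.5,0,0,0,10.65],[8.5,0,0,0,10.65],[8.5,0,0,0,10.65],[8.5,0,0,0,10.65],[8.5,0,0,0,10.65],[8.5,0,0,0,10.65],[8.5,0,0,0,10.65],[4,0,0,0,10.65],[4,0,0,0,0],[4,0,0,0,0]]'; python3 to.py 628,-295,215,-1.5 628,-295,114,-1.5
```

```text
t: 40.55
tool_pos: [0.5867, -0.0522, 0.2516]
orientation: [-0.0, 1.0, -0.012, -0.0]
ft_force: [0.4, 0.9, -0.6]
opening: 0.469
grip_force: 0.0
t40.55 [586.7 -52.2 251.6] yaw -1.35 zax [-0.  0. -1.] F [ 0.4  0.9 -0.6] open 0.469 grip 0.0
cm x 4.77 y 24.16 z 3.66 turn 0.15
cm x 0.00 y -0.00 z 10.10 turn 0.00
```

```bash
python3 -m jog '[[4,0.8,4.03,0.6,0.15],[4,0.8,4.03,0.6,0],[4,0.8,4.03,0.6,0],[4,0.8,4.03,0.6,0],[4,0.8,4.03,0.6,0],[4,0.8,4.03,0.6,0],[4,0,0,0,0],[4,0,0,0,0],[4,0,0,0,0],[4,0,0,0,0]]'; python3 to.py 628,-295,114,-1.5; python3 - <<'E'
from h import *
im=capture("top"); cv2.imwrite("pics/top5.png",im); K,T=Tcam("top")
for p in ([.6318,.1584,.045],[.6348,.105,.079],[.6398,.0528,.079]):
    q=proj(K,T,p); c,n=dark(im,q,5); print(q,c,n,cast(K,T,c,p[2])*1e3)
cv2.imwrite("pics/w6.png",capture("wrist"))
K,T=Tcam("wrist"); print(proj(K,T,[.637,-.2956,.161]),proj(K,T,[.635,-.36,.161]))
E
```

```text
t: 41.8
tool_pos: [0.6277, -0.2946, 0.2161]
orientation: [0.0, 1.0, -0.014, 0.0]
ft_force: [-0.7, -0.2, 0.9]
opening: 0.468
grip_force: 0.0
t41.80 [ 627.7 -294.6  216.1] yaw -1.59 zax [ 0. -0. -1.] F [-0.7 -0.2  0.9] open 0.468 grip 0.0
cm x 0.03 y 0.04 z 10.21 turn -0.09
[165.4966237  194.05098915] [165.68738574 194.53244973] 34 [630.61611744 157.89269937  45.        ]
[184.96163782 191.29590392] [185.11140584 192.34924845] 37 [632.2704575  104.56789938  79.        ]
[206.88330009 189.50676798] [207.19285714 190.6487395 ] 36 [637.05979051  51.99151992  79.        ]
[280.80012444 222.8574051 ] [379.63057471 223.08827669]
```

View pics/w6.png

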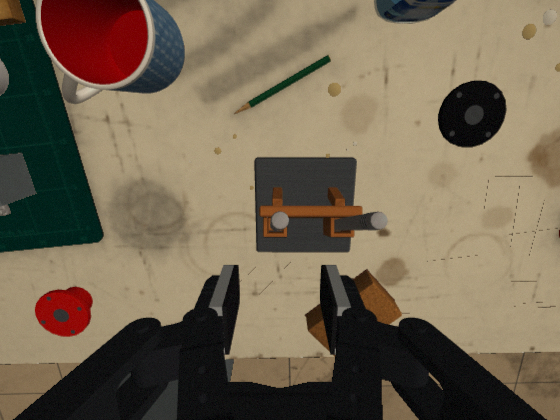

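The rod tip is at (280,219), on the fingers' centre line. The second rod is at (377,220), clear of the right finger. All five hubs read correctly in the tray, so I'm going down to grip rod 1.

```bash
python3 -m jog '[[4,0.03,0.03,2.5,0],[4,0,0,2.5,0],[4,0,0,2.5,0],[4,0,0,2.7,0],[4,0,0,0,0],[0.8,0,0,0,0],[0.8,0,0,0,0],[0.8,0,0,0,0],[0.8,0,0,0,0],[0.8,0,0,0,0],[0.8,0,0,0,0]]' 40; python3 to.py 628,-295,114,-1.5
```

```text
t: 43.28
tool_pos: [0.6289, -0.2942, 0.1156]
orientation: [-0.002, 1.0, -0.015, 0.001]
ft_force: [0.6, 6.1, 2.4]
opening: 0.127
grip_force: 38.5
t43.27 [ 628.9 -294.2  115.6] yaw -1.71 zax [ 0.002  0.003 -1.   ] F [0.6 6.1 2.4] open 0.127 grip 38.5
cm x -0.09 y 0.08 z 0.16 turn -0.21
```

```bash
python3 -m jog '[[0.8,0.26,0,-0.7,0],[0.8,0.26,0,-0.7,0],[0.8,0.26,0,-0.7,0],[0.8,0.26,0,-0.7,0],[0.8,0.26,0,-0.7,0],[0.8,0.26,0,-0.7,0],[0.8,0.26,0,-0.7,0],[0.8,0.26,0,-0.7,0],[0.8,0.26,0,-0.7,0],[0.8,0,0,-3,0],[0.8,0,0,-4,0],[0.8,0,0,0,0],[0.8,0,0,0,0],[0.8,0,0,0,0]]'; python3 - <<'E'
from h import *
state()
t=capture("top");s=capture("scene");w=capture("wrist")
for n,i in (("t6",t),("s6",s),("w7",w)): cv2.imwrite(f"pics/{n}.png",i)
K,T=Tcam("scene"); p=status.get_state()["tool_pos"]; q=proj(K,T,p).astype(int); print(q)
K,T=Tcam("top"); q2=proj(K,T,p).astype(int); print(q2)
def crop(i,q,r): return cv2.resize(i[max(q[1]-r,0):q[1]+r,max(q[0]-r,0):q[0]+r],(400,400),interpolation=cv2.INTER_CUBIC)
cv2.imwrite("pics/c6.png",np.hstack([crop(s,q,70),cv2.resize(w,(400,300))[0:300].repeat(1,0) if 0 else cv2.resize(w,(400,400))]))
E
```

```text
t: 45.02
tool_pos: [0.6505, -0.2963, 0.2447]
orientation: [-0.001, 1.0, -0.015, -0.001]
ft_force: [0.4, -0.7, -1.2]
opening: 0.127
grip_force: 39.9
t45.02 [ 650.5 -296.3  244.7] yaw -1.68 zax [-0.003  0.001 -1.   ] F [ 0.4 -0.7 -1.2] open 0.127 grip 39.9
[339 204]
[366 175]
```

View pics/c6.png

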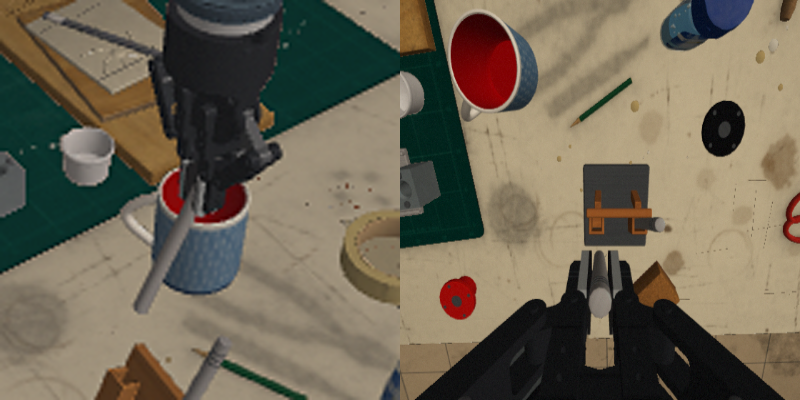

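```bash
python3 - <<'E'
from h import *
s,X=state(); K,T=Tcam("scene"); p=s["tool_pos"]*1e3
d=T[:3,:3]@np.linalg.solve(K,[318.7,241.1,1]); o=T[:3,3]*1e3
f=o+d*((-295-o[1])/d[1]); print("foot",f,"rel tcp",f-p)
# line of visible rod near grip: where it meets the fingers at crop (190,205)
d=T[:3,:3]@np.linalg.solve(K,[339-70+190.5/2.857-.5,204-70+205.5/2.857-.5,1]); g=o+d*((-295-o[1])/d[1]); print(g,np.degrees(np.arctan2(g[0]-f[0],g[2]-f[2])))
E
python3 to.py 690,-10,215,-1.5
```

```text
t45.17 [ 650.8 -296.3  245.3] yaw -1.67 zax [-0.002  0.001 -1.   ] F [-0.3 -0.5 -1.6] open 0.128 grip 39.9
foot [ 607.28900813 -295.          153.94963737] rel tcp [-43.49409917   1.33254964 -91.31818186]
[ 641.69003151 -295.          245.08543262] 20.680014294303934
t45.17 [ 650.8 -296.3  245.3] yaw -1.67 zax [-0.002  0.001 -1.   ] F [-0.3 -0.5 -1.6] open 0.128 grip 39.9
cm x 3.17 y -28.73 z 3.03 turn -0.17
```

```bash
python3 to.py 687.8,-1.6,200,-1.6; python3 -m jog '[[0.8,0.5,-4.9,0,0],[0.8,0.5,-4.9,0,0],[0.8,0.5,-4.9,0,0],[0.8,0.5,-4.9,0.5,0],[0.8,0.45,-4.9,2,0],[0.8,0.45,-4.9,2,0],[0.8,0,0,0,0],[0.8,0,0,0,0],[0.8,0,0,0,0]]' ; python3 to.py 687.8,-1.6,148,-1.6
```

```text
t45.17 [ 650.8 -296.3  245.3] yaw -1.67 zax [-0.002  0.001 -1.   ] F [-0.3 -0.5 -1.6] open 0.128 grip 39.9
cm x 2.88 y -29.57 z 4.53 turn -0.07
t: 46.3
tool_pos: [0.6892, -0.0049, 0.2025]
orientation: [0.0, 1.0, -0.015, 0.001]
ft_force: [0.9, 0.4, -1.0]
opening: 0.126
grip_force: 39.8
t46.30 [689.2  -4.9 202.5] yaw -1.76 zax [ 0.001 -0.    -1.   ] F [ 0.9  0.4 -1. ] open 0.126 grip 39.8
cm x -0.15 y -0.32 z 5.45 turn -0.16
```

```bash
python3 -m jog '[[0.8,-0.12,-0.3,2,-0.1],[0.8,0,0,2,0],[0.8,0,0,1.2,0],[0.8,0,0,0,0],[0.8,0,0,0,0],[0.8,0,0,0,0]]' ; python3 to.py 687.8,-1.6,138,-1.6; python3 - <<'E'
from h import *
s=capture("scene");K,T=Tcam("scene");p=status.get_state()["tool_pos"]
f=p+np.array([-43.5,1.3,-91.3])/1e3; q=proj(K,T,f); m=proj(K,T,[.6443,-.0003,.051]); print(q,m)
cv2.imwrite("pics/s8.png",s); q=q.astype(int)
cv2.imwrite("pics/c8.png",cv2.resize(s[q[1]-70:q[1]+30,q[0]-50:q[0]+80],(780,600),interpolation=cv2.INTER_CUBIC))
E
```

```text
t: 47.05
tool_pos: [0.6883, -0.0006, 0.1508]
orientation: [0.0, 1.0, -0.014, 0.001]
ft_force: [0.0, 0.5, -0.5]
opening: 0.124
grip_force: 39.8
t47.05 [ 6.883e+02 -6.000e-01  1.508e+02] yaw -1.57 zax [ 0.002 -0.    -1.   ] F [ 0.   0.5 -0.5] open 0.124 grip 39.8
cm x -0.05 y 0.10 z 1.28 turn 0.03
[267.21347083 190.19327789] [267.30210232 192.74608967]
```

View pics/c8.png

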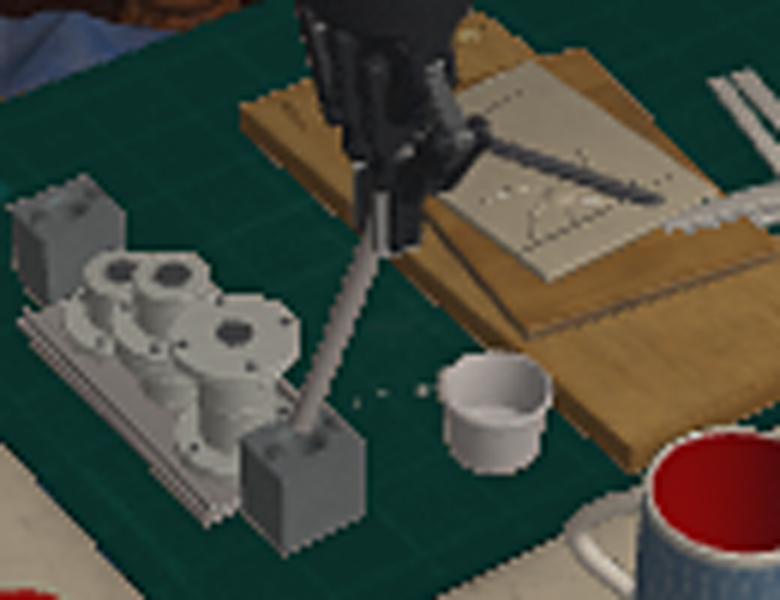

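The rod foot is at crop pixel (301,430), almost over the right socket's mouth at about (307,438). I'll shift about 1 mm right and lower it in.

```bash
python3 -m jog '[[0.8,0.08,0.08,0.3,0],[0.8,0,0,0.3,0],[0.8,0,0,0.3,0],[0.8,0,0,0.2,0],[0.8,0,0,0,0],[0.8,0,0,0,0]]' ; python3 to.py 687.8,-1.6,138,-1.6
```

```text
t: 47.85
tool_pos: [0.6885, -0.0013, 0.1388]
orientation: [-0.0, 1.0, -0.014, 0.0]
ft_force: [0.3, 0.4, -0.3]
opening: 0.131
grip_force: 39.8
t47.85 [688.5  -1.3 138.8] yaw -1.57 zax [ 0.  0. -1.] F [ 0.3  0.4 -0.3] open 0.131 grip 39.8
cm x -0.07 y 0.03 z 0.08 turn 0.03
```

```bash
python3 -m jog '[[0.8,0,0,0.2,0],[0.8,0,0,0.2,0],[0.8,0,0,0.2,0],[0.8,0,0,0,0],[0.8,0,0,0,0]]' 30; python3 to.py 687.8,-1.6,138,-1.6
```

```text
t: 48.48
tool_pos: [0.6881, -0.0012, 0.1324]
orientation: [-0.0, 1.0, -0.014, -0.001]
ft_force: [-0.7, -0.0, -1.4]
opening: 0.127
grip_force: 40.0
t48.48 [688.1  -1.2 132.4] yaw -1.57 zax [-0.001  0.    -1.   ] F [-0.7 -0.  -1.4] open 0.127 grip 40.0
cm x -0.02 y 0.04 z -0.56 turn 0.03
```

```bash
python3 -m jog '[[0.8,-0.3,0,-0.08,0],[0.8,-0.3,0,-0.08,0],[0.8,-0.3,0,-0.08,0],[0.8,-0.3,0,-0.06,0],[0.8,0,0,0,0],[0.8,0,0,0,0]]' 20; python3 to.py 687.8,-1.6,138,-1.6
```

```text
t: 49.22
tool_pos: [0.6774, -0.001, 0.1367]
orientation: [0.0, 1.0, -0.014, 0.001]
ft_force: [5.4, 0.8, 1.8]
opening: 0.126
grip_force: 39.5
t49.23 [677.4  -1.  136.7] yaw -1.58 zax [ 0.003 -0.    -1.   ] F [5.4 0.8 1.8] open 0.126 grip 39.5
cm x 1.04 y 0.03 z -0.13 turn 0.02
```

```bash
python3 -m jog '[[0.8,-0.3,0,-0.06,0],[0.8,-0.3,0,-0.06,0],[0.8,-0.3,0,-0.06,0],[0.8,0,0,0,0]]' 20; python3 -m jog '[[0.8,-0.3,0,-0.05,0],[0.8,-0.3,0,-0.05,0],[0.8,-0.3,0,-0.05,0],[0.8,0,0,0,0],[0.8,0,0,0,0]]'; python3 to.py 645,-1.6,138,-1.6; python3 - <<'E'
from h import *
s=capture("scene");K,T=Tcam("scene");cv2.imwrite("pics/s9.png",s)
p=status.get_state()["tool_pos"]; g=cv2.cvtColor(s,cv2.COLOR_BGR2HSV)
# rod between socket mouth and fingers: bright low-sat band per row
a=proj(K,T,p); b=proj(K,T,[.6443,-.0003,.051]); print(a,b)
for v in range(int(a[1])-4,int(b[1])+4,4):
    u0=int(min(a[0],b[0])-14); r=g[v,u0:u0+45]; print(v,u0,' '.join(f"{x[2]}/{x[1]}" for x in r[::3]))
E
```

```text
t: 49.72
tool_pos: [0.6669, -0.0007, 0.1373]
orientation: [-0.0, 1.0, -0.014, -0.001]
ft_force: [3.9, 0.6, 1.6]
opening: 0.129
grip_force: 39.0
t: 50.35
tool_pos: [0.6582, -0.0005, 0.1388]
orientation: [-0.0, 1.0, -0.014, -0.0]
ft_force: [2.5, 0.3, 0.1]
opening: 0.125
grip_force: 38.8
t50.35 [ 6.582e+02 -5.000e-01  1.388e+02] yaw -1.57 zax [-0.001  0.    -1.   ] F [2.5 0.3 0.1] open 0.125 grip 38.8
cm x -1.31 y 0.15 z 0.08 turn 0.03
[271.5518423  166.14213245] [267.30210232 192.74608967]
162 253 48/202 50/194 47/201 47/201 48/191 33/15 72/11 38/13 79/45 99/90 65/149 126/148 120/147 83/129 108/168
166 253 45/227 46/200 49/203 47/201 50/194 79/48 72/7 36/14 80/45 53/197 50/204 64/155 82/146 125/141 105/138
170 253 72/7 142/20 140/18 146/24 47/222 47/206 118/19 46/222 49/203 49/203 50/194 52/191 100/89 65/145 129/146
174 253 100/10 61/4 143/20 138/18 144/21 77/30 123/25 52/196 53/197 53/178 54/165 52/186 55/176 50/209 65/157
178 253 142/18 144/19 140/18 138/17 143/20 85/27 124/39 52/201 48/202 51/205 51/195 50/204 51/195 47/212 40/255
182 253 144/18 147/19 155/20 146/17 43/255 102/25 43/255 50/204 51/195 49/203 51/195 50/204 51/130 171/21 163/19
186 253 97/18 122/17 137/19 146/21 64/24 113/23 44/243 47/206 49/203 52/177 50/204 48/202 48/149 165/22 151/19
190 253 89/17 118/17 139/20 111/11 80/3 119/24 49/0 98/23 48/207 48/202 48/202 49/203 48/213 87/21 116/22
194 253 93/19 125/20 88/6 67/8 78/26 124/25 78/7 85/6 90/3 50/199 47/201 49/203 48/207 91/25 96/24
```

```bash
python3 -m jog '[[0.8,-0.3,0,-0.02,0],[0.8,-0.3,0,-0.02,0],[0.8,-0.3,0,0,0],[0.8,-0.2,0,0,0],[0.8,-0.1,0,0,0],[0.8,0,0,0,0],[0.8,0,0,0,0]]' 20; python3 to.py 645,-1,120,-1.6
```

```text
t: 51.28
tool_pos: [0.6465, -0.0002, 0.1394]
orientation: [0.0, 1.0, -0.014, -0.0]
ft_force: [4.4, 1.4, 1.9]
opening: 0.125
grip_force: 38.6
t51.27 [ 6.465e+02 -2.000e-01  1.394e+02] yaw -1.57 zax [-0. -0. -1.] F [4.4 1.4 1.9] open 0.125 grip 38.6
cm x -0.14 y 0.09 z 1.94 turn 0.03
```

```bash
python3 -m jog '[[0.8,-0.25,0.05,0,0],[0.8,0,0,0.3,0],[0.8,0,0,0.3,0],[0.8,0,0,0.3,0],[0.8,0,0,0,0]]' 20; python3 -m jog '[[0.8,0,0,0.4,0],[0.8,0,0,0.4,0],[0.8,0,0,0.4,0],[0.8,0,0,0,0]]'; python3 to.py 645,-1,120,-1.6
```

```text
t: 51.9
tool_pos: [0.6433, -0.0005, 0.1296]
orientation: [-0.0, 1.0, -0.014, -0.001]
ft_force: [3.3, 0.7, 1.6]
opening: 0.133
grip_force: 38.5
t: 52.4
tool_pos: [0.6432, -0.0005, 0.1172]
orientation: [-0.0, 1.0, -0.014, -0.001]
ft_force: [3.1, 0.3, -2.4]
opening: 0.129
grip_force: 38.4
t52.40 [ 6.432e+02 -5.000e-01  1.172e+02] yaw -1.57 zax [-0.002  0.    -1.   ] F [ 3.1  0.3 -2.4] open 0.129 grip 38.4
cm x 0.18 y 0.04 z -0.28 turn 0.03
```

```bash
python3 -m jog '[[0.8,0.1,0,0.3,0],[0.8,0,0,0.2,0],[0.8,0,0,0,0]]'; python3 -m jog '[[3,0,0,0,0],[3,0,0,0,0],[3,0,0,0,0],[3,0,0,0,0],[3,0,0,-2,0],[3,0,0,-4,0],[3,0,0,-5,0],[3,0,0,0,0]]'; python3 - <<'E'
from h import *
state(); t=capture("top"); cv2.imwrite("pics/t10.png",t); s=capture("scene"); cv2.imwrite("pics/s10.png",s)
K,T=Tcam("scene")
print(proj(K,T,[.6443,-.0003,.051]),proj(K,T,[.6443,-.0003,.161]))
g=cv2.cvtColor(s,cv2.COLOR_BGR2HSV)
for v in range(156,200,4): print(v,' '.join(f"{x[2]}/{x[1]}" for x in g[v,256:286:2]))
# stand: orange mask centroid before/after
for f in ("top5","t10"):
    i=cv2.imread(f"pics/{f}.png")[150:260,300:410]; h=cv2.cvtColor(i,cv2.COLOR_BGR2HSV); m=cv2.inRange(h,(5,90,60),(18,255,220)); ys,xs=np.nonzero(m); print(f,m.sum()//255,xs.mean()+300,ys.mean()+150)
E
```

```text
t: 52.78
tool_pos: [0.6443, -0.0006, 0.1126]
orientation: [-0.0, 1.0, -0.014, -0.001]
ft_force: [1.4, -0.3, -2.4]
opening: 0.131
grip_force: 38.3
t: 53.78
tool_pos: [0.6482, -0.0011, 0.2313]
orientation: [0.001, 1.0, -0.014, 0.006]
ft_force: [0.5, -0.6, -0.4]
opening: 0.352
grip_force: 0.0
t53.77 [648.2  -1.1 231.3] yaw -1.56 zax [ 0.012 -0.002 -1.   ] F [ 0.5 -0.6 -0.4] open 0.352 grip 0.0
[267.30210232 192.74608967] [266.82107067 161.08241684]
156 50/204 47/201 53/202 53/207 49/203 49/198 50/204 49/208 49/172 66/155 67/141 93/145 119/148 116/145 118/145
160 48/202 49/203 49/203 48/207 45/232 45/244 47/217 48/202 50/194 51/195 49/224 82/118 67/152 70/138 124/144
164 47/201 52/206 48/202 47/206 75/31 107/21 120/45 52/191 52/191 51/185 48/191 51/195 46/211 48/181 65/153
168 41/255 40/255 43/243 53/217 66/27 81/13 93/33 48/207 49/203 50/199 49/193 50/194 49/203 51/205 51/210
172 142/20 141/20 140/18 141/16 85/21 106/22 124/35 47/212 48/202 51/205 48/202 47/201 52/201 54/184 50/194
176 57/4 80/6 143/20 142/20 83/22 106/22 124/37 52/206 53/202 52/191 50/194 51/190 52/181 54/184 52/181
180 142/18 98/10 142/18 141/18 92/19 106/24 125/37 48/213 48/202 51/185 50/204 50/199 48/202 51/205 51/195
184 127/18 135/19 120/17 133/19 86/24 106/24 128/38 48/213 52/191 48/202 48/202 52/191 52/196 47/206 51/210
188 123/21 153/20 146/19 137/17 58/9 105/22 125/24 87/9 110/39 49/219 51/185 50/204 47/201 49/203 51/205
192 123/19 85/6 85/9 87/9 81/6 104/25 128/24 67/8 88/9 86/6 98/21 45/210 49/203 48/202 49/198
196 143/20 52/5 73/7 68/4 87/9 86/9 87/6 85/6 89/9 88/9 90/6 45/232 48/202 48/202 49/203
top5 237 387.789029535865 248.7721518987342
t10 920 367.1717391304348 219.26304347826087
```

```bash
python3 - <<'E'
from h import *
for f in ("top0","top4","t6","t10"):
    i=cv2.imread(f"pics/{f}.png"); h=cv2.cvtColor(i,cv2.COLOR_BGR2HSV); m=np.zeros(i.shape[:2],np.uint8)
    m[165:245,320:400]=cv2.inRange(h,(0,0,45),(179,60,95))[165:245,320:400]
    c=max(cv2.findContours(m,0,1)[0],key=cv2.contourArea); print(f,cv2.minAreaRect(c),cv2.contourArea(c))
for f,w in (("scene0",0),("scene4",0),("s10",0)):
    i=cv2.imread(f"pics/{f}.png"); h=cv2.cvtColor(i,cv2.COLOR_BGR2HSV); m=np.zeros(i.shape[:2],np.uint8)
    m[230:320,285:385]=cv2.inRange(h,(5,110,60),(18,255,220))[230:320,285:385]; ys,xs=np.nonzero(m); print(f,len(xs),xs.mean(),ys.mean())
E
```

```text
top0 ((358.6994323730469, 201.31536865234375), (47.234310150146484, 44.313392639160156), 2.2025980949401855) 1007.0
top4 ((361.8382263183594, 211.02993774414062), (49.07585144042969, 43.686431884765625), 2.045408248901367) 1041.0
t6 ((359.5, 204.5), (79.0, 79.0), 90.0) 1428.5
t10 ((361.8604736328125, 211.0469207763672), (49.07428741455078, 43.6637077331543), 1.9749339818954468) 986.5
scene0 989 327.329625884732 275.567239635996
scene4 995 320.1457286432161 281.3115577889447
s10 1072 319.81716417910445 279.90018656716416
```

The stand had been knocked before the rods were measured and hasn't moved since, so the rod 2 estimate still holds. Rod 1 stands upright in its socket.

```bash
python3 to.py 627,-359.2,216,-1.6; python3 -m jog '[[4,-0.15,5.1,0,0],[4,-0.15,5.1,0,0],[4,-0.15,5.1,0,0],[4,-0.15,5.1,0.3,0],[4,-0.15,5.1,0.4,0],[4,-0.15,5.1,0.4,0],[4,-0.15,5.1,0.4,0],[4,0,0,0,0],[4,0,0,0,0],[4,0,0,0,0]]'; python3 to.py 627,-359.2,114,-1.6; python3 - <<'E'
from h import *
K,T=Tcam("wrist"); w=capture("wrist"); cv2.imwrite("pics/w11.png",w); q=proj(K,T,[.6352,-.36,.161]); print(q)
g=cv2.cvtColor(w,cv2.COLOR_BGR2HSV)
u,v=q.astype(int)
for r in range(v-24,v+25,4): print(r,' '.join(f"{x[2]}/{x[1]}" for x in g[r,u-24:u+25:3]))
E
```

```text
t53.88 [645.4  -0.7 225.2] yaw -1.57 zax [ 0.003 -0.    -1.   ] F [ 0.3 -0.4  0.1] open 0.350 grip 0.0
cm x -0.84 y 35.89 z 0.92 turn 0.03
t: 55.12
tool_pos: [0.6248, -0.3557, 0.208]
orientation: [-0.0, 1.0, -0.013, -0.0]
ft_force: [-0.3, -0.4, 1.1]
opening: 0.468
grip_force: 0.0
t55.12 [ 624.8 -355.7  208. ] yaw -1.48 zax [-0.001  0.001 -1.   ] F [-0.3 -0.4  1.1] open 0.468 grip 0.0
cm x 0.23 y 0.35 z 9.40 turn 0.12
[286.69916745 225.45760121]
201 55/14 53/10 57/9 85/189 127/191 122/188 115/191 50/10 51/25 51/10 55/14 52/0 54/14 181/76 174/76 178/72 180/69
205 51/10 53/14 58/13 75/177 117/187 120/198 122/186 52/10 53/5 51/10 53/10 53/10 64/28 176/71 178/69 175/68 178/69
209 138/200 139/187 138/198 138/190 138/198 137/192 139/194 137/197 137/194 139/193 140/195 52/15 63/28 179/74 178/69 182/70 180/69
213 141/197 138/192 140/193 141/192 144/195 140/199 137/194 126/156 133/171 139/193 141/190 56/9 65/16 182/70 180/68 177/68 177/69
217 103/193 104/191 100/191 102/190 101/194 72/60 130/33 133/31 142/41 140/33 112/100 50/15 70/22 182/70 181/70 179/74 178/72
221 53/19 54/38 122/196 110/190
[... 187 characters left out ...]
177/71 179/70 178/69
229 51/10 53/43 139/191 111/193 58/66 52/15 123/37 137/26 142/34 136/39 54/19 58/9 79/45 181/69 179/70 180/71 180/69
233 55/0 53/48 142/190 71/180 56/127 57/116 54/132 57/116 61/217 147/193 54/19 57/4 77/30 181/70 179/70 178/73 182/70
237 53/5 52/34 139/191 129/194 128/199 134/187 133/196 129/196 136/193 139/196 52/15 53/14 87/50 179/76 180/69 178/70 181/72
241 55/14 51/5 52/20 50/5 49/0 50/26 52/15 50/5 52/20 50/5 53/14 51/5 88/43 181/70 177/71 176/71 179/71
245 57/18 54/28 55/9 54/14 54/14 52/10 52/15 56/18 56/14 55/14 56/9 54/28 102/58 174/69 176/70 175/77 177/69
249 53/19 54/9 56/9 55/19 54/14 50/5 54/28 54/9 52/10 54/19 54/19 53/14 103/52 177/72 175/70 177/68 176/67
```

```bash
python3 -m jog '[[4,0.2,0.33,0,0.1],[4,0,0,2.3,0],[4,0,0,2.4,0],[4,0,0,2.4,0],[4,0,0,2.3,0],[4,0,0,0,0],[0.8,0,0,0,0],[0.8,0,0,0,0],[0.8,0,0,0,0],[0.8,0,0,0,0],[0.8,0,0,0,0],[0.8,0,0,0,0]]' 30; python3 to.py 627,-359.2,114,-1.6; python3 -m jog '[[0.8,0.26,0,-0.7,0],[0.8,0.26,0,-0.7,0],[0.8,0.26,0,-0.7,0],[0.8,0.26,0,-0.7,0],[0.8,0.26,0,-0.7,0],[0.8,0.26,0,-0.7,0],[0.8,0.26,0,-0.7,0],[0.8,0.26,0,-0.7,0],[0.8,0.26,0,-0.7,0],[0.8,0,0,-4,0],[0.8,0,0,-5,0],[0.8,0,0,-2,0],[0.8,0,0,0,0],[0.8,0,0,0,0]]'; python3 to.py 671,209,250,-1.6
```

```text
t: 56.68
tool_pos: [0.6274, -0.3588, 0.1158]
orientation: [-0.002, 1.0, -0.015, 0.001]
ft_force: [-0.7, 5.7, 2.3]
opening: 0.135
grip_force: 28.7
t56.67 [ 627.4 -358.8  115.8] yaw -1.70 zax [ 0.002  0.003 -1.   ] F [-0.7  5.7  2.3] open 0.135 grip 28.7
cm x -0.04 y 0.04 z 0.18 turn -0.10
t: 58.42
tool_pos: [0.6492, -0.3608, 0.2844]
orientation: [-0.001, 1.0, -0.015, -0.002]
ft_force: [0.3, 0.6, -1.3]
opening: 0.127
grip_force: 31.6
t58.42 [ 649.2 -360.8  284.4] yaw -1.68 zax [-0.003  0.002 -1.   ] F [ 0.3  0.6 -1.3] open 0.127 grip 31.6
cm x 0.59 y -57.02 z 3.44 turn -0.08
```

```bash
python3 -m jog '[[0.8,0.07,-5.7,0,0],[0.8,0.07,-5.7,0,0],[0.8,0.07,-5.7,0,0],[0.8,0.07,-5.7,0,0],[0.8,0.07,-5.7,0,0],[0.8,0.07,-5.7,0,0],[0.8,0.07,-5.7,0,0],[0.8,0.07,-5.7,0,0],[0.8,0.07,-5.7,0,0],[0.8,0.07,-5.7,0,0],[0.8,0,0,0,0],[0.8,0,0,0,0],[0.8,0,0,0,0],[0.8,0,0,0,0]]'; python3 to.py 672.3,209.7,150,-1.6
```

```text
t: 60.18
tool_pos: [0.6737, 0.207, 0.2872]
orientation: [0.0, 1.0, -0.016, -0.0]
ft_force: [-0.3, -0.4, -1.3]
opening: 0.127
grip_force: 31.6
t60.17 [673.7 207.  287.2] yaw -1.78 zax [-0. -0. -1.] F [-0.3 -0.4 -1.3] open 0.127 grip 31.6
cm x -0.15 y -0.27 z 13.72 turn -0.18
```

```bash
python3 -m jog '[[0.8,-0.14,-0.22,3,-0.15],[0.8,0,0,4,0],[0.8,0,0,4,0],[0.8,0,0,2,0],[0.8,0,0,0.6,0],[0.8,0,0,0,0],[0.8,0,0,0,0],[0.8,0,0,0,0]]'; python3 to.py 672.3,209.7,138,-1.6; python3 - <<'E'
from h import *
s=capture("scene");K,T=Tcam("scene");p=status.get_state()["tool_pos"]
cv2.imwrite("pics/s12.png",s)
f=p+np.array([-43.7,1.3,-91.5])/1e3; print(proj(K,T,f),proj(K,T,[.6286,.211,.051]))
q=proj(K,T,f).astype(int); g=cv2.cvtColor(s,cv2.COLOR_BGR2HSV)
for v in range(q[1]-14,q[1]+12,2): print(v,q[0]-16,' '.join(f"{x[2]}/{x[1]}" for x in g[v,q[0]-16:q[0]+17:2]))
E
```

```text
t: 61.18
tool_pos: [0.673, 0.2107, 0.1529]
orientation: [-0.0, 1.0, -0.013, 0.001]
ft_force: [-0.7, -0.4, -1.1]
opening: 0.127
grip_force: 31.6
t61.17 [673.  210.7 152.9] yaw -1.52 zax [ 0.002  0.    -1.   ] F [-0.7 -0.4 -1.1] open 0.127 grip 31.6
cm x -0.07 y 0.10 z 1.49 turn 0.08
[227.74256896 151.02248153] [227.97345042 153.95356144]
137 211 77/99 79/100 165/76 45/210 46/205 47/201 46/200 49/203 50/204 50/163 99/26 126/24 43/237 47/201 47/201 48/202 49/203
139 211 45/227 45/221 46/211 47/201 47/201 50/204 50/204 46/200 46/205 45/193 115/27 142/27 46/211 45/198 47/201 47/201 47/201
141 211 47/201 48/202 50/199 51/205 47/201 46/200 46/200 46/200 47/212 84/30 123/23 45/193 47/206 47/201 46/200 49/203 51/205
143 211 49/203 52/206 48/202 49/203 46/200 48/202 46/200 48/202 47/179 99/26 124/25 43/237 50/204 50/204 49/203 46/200 47/201
145 211 50/204 45/198 46/200 46/200 51/205 47/201 45/198 46/200 45/198 114/29 122/29 50/214 47/201 50/204 48/202 46/200 47/201
147 211 47/201 47/201 47/201 47/201 48/202 51/205 48/202 45/204 91/42 121/23 42/200 46/205 47/201 47/201 50/204 48/202 48/202
149 211 66/216 63/215 54/208 48/202 47/201 47/201 53/197 47/222 96/29 121/23 86/3 47/217 47/201 48/202 47/201 50/204 47/201
151 211 70/219 70/219 71/219 67/217 52/206 46/211 42/231 105/34 112/27 119/26 74/7 70/7 46/211 47/201 46/200 46/200 50/204
153 211 72/220 73/220 69/218 54/217 47/163 89/3 87/3 107/12 94/5 79/6 77/13 88/6 88/3 46/216 49/203 51/205 48/202
155 211 61/213 53/207 47/201 44/214 73/3 88/9 67/4 87/9 86/6 61/8 78/7 86/6 88/9 99/18 45/204 46/200 46/200
157 211 51/190 45/198 46/200 46/205 55/5 72/7 89/6 85/9 86/6 86/6 87/9 88/9 89/9 97/21 46/205 49/203 48/202
159 211 46/200 49/203 47/201 46/205 56/5 54/9 72/7 89/9 89/9 90/6 88/9 88/9 88/3 91/3 46/205 46/200 47/201
161 211 46/200 47/201 49/203 47/206 75/31 54/5 54/9 91/6 89/6 88/6 90/8 86/9 73/3 109/12 40/255 40/255 39/255
```

```bash
python3 -m jog '[[0.8,0.05,0.1,0.3,0],[0.8,0,0,0.3,0],[0.8,0,0,0.3,0],[0.8,0,0,0.3,0],[0.8,0,0,0.2,0],[0.8,0,0,0,0],[0.8,0,0,0,0]]'; python3 -m jog '[[0.8,0,0,0.2,0],[0.8,0,0,0.2,0],[0.8,0,0,0.15,0],[0.8,0,0,0,0],[0.8,0,0,0,0]]';python3 to.py 628.6,210.7,138,-1.6
```

```text
t: 62.1
tool_pos: [0.6727, 0.2096, 0.1374]
orientation: [-0.0, 1.0, -0.013, -0.0]
ft_force: [0.1, 1.1, -1.1]
opening: 0.125
grip_force: 31.6
t: 62.72
tool_pos: [0.6724, 0.2097, 0.1318]
orientation: [-0.0, 1.0, -0.013, -0.0]
ft_force: [-2.7, 1.8, 1.9]
opening: 0.133
grip_force: 32.0
t62.73 [672.4 209.7 131.8] yaw -1.52 zax [-0.001  0.    -1.   ] F [-2.7  1.8  1.9] open 0.133 grip 32.0
cm x -4.38 y 0.02 z -0.62 turn 0.08
```

```bash
python3 -m jog '[[0.8,-0.3,0,-0.08,0],[0.8,-0.3,0,-0.08,0],[0.8,-0.3,0,-0.08,0],[0.8,-0.3,0,-0.06,0],[0.8,0,0,0,0]]' 20; python3 -m jog '[[0.8,-0.3,0,-0.06,0],[0.8,-0.3,0,-0.06,0],[0.8,-0.3,0,-0.06,0],[0.8,-0.3,0,-0.05,0],[0.8,-0.3,0,-0.05,0],[0.8,-0.3,0,-0.05,0],[0.8,0,0,0,0],[0.8,0,0,0,0]]';python3 to.py 628.6,210.7,138,-1.6; python3 - <<'E'
from h import *
s=capture("scene");g=cv2.cvtColor(s,cv2.COLOR_BGR2HSV)
for v in range(133,158,3): print(v,211,' '.join(f"{x[2]}/{x[1]}" for x in g[v,215:245:2]))
E
```

```text
t: 63.35
tool_pos: [0.6613, 0.2099, 0.1358]
orientation: [-0.0, 1.0, -0.013, 0.001]
ft_force: [3.0, 1.3, 0.4]
opening: 0.132
grip_force: 31.2
t: 64.35
tool_pos: [0.6426, 0.2104, 0.1381]
orientation: [-0.0, 1.0, -0.013, -0.0]
ft_force: [1.8, 1.6, 1.0]
opening: 0.128
grip_force: 30.8
t64.35 [642.6 210.4 138.1] yaw -1.52 zax [-0.001  0.    -1.   ] F [1.8 1.6 1. ] open 0.128 grip 30.8
cm x -1.40 y 0.01 z 0.01 turn 0.08
133 211 76/111 67/99 73/91 82/106 87/76 61/117 46/177 105/27 125/37 45/210 48/202 51/200 47/201 46/200 50/204
136 211 78/85 70/80 45/221 47/212 46/200 47/206 101/50 112/25 116/37 46/205 47/201 45/198 48/202 48/202 47/201
139 211 45/210 45/198 47/201 49/203 51/205 45/210 88/43 117/24 44/255 47/201 48/202 47/201 47/201 47/201 48/202
142 211 51/200 47/201 46/200 46/200 48/202 48/213 83/31 123/25 40/255 47/201 49/203 47/201 48/202 50/204 49/193
145 211 45/198 48/202 51/205 46/200 46/200 46/211 90/28 122/23 43/249 50/204 46/200 49/203 47/201 47/201 47/201
148 211 44/197 45/198 47/201 49/203 47/201 49/156 94/22 124/27 42/249 46/205 45/198 46/200 48/202 50/204 47/201
151 211 72/220 66/216 52/206 46/211 43/231 105/34 101/25 121/23 74/7 69/4 46/211 46/200 46/200 47/201 50/199
154 211 57/210 51/140 89/3 87/6 87/6 99/5 107/26 123/25 64/12 86/6 88/6 46/244 51/205 47/201 46/200
157 211 46/200 46/205 55/5 72/7 89/9 87/12 85/9 85/9 87/9 88/6 88/6 98/18 45/204 47/201 47/201
```

```bash
python3 -m jog '[[0.8,-0.3,0,-0.02,0],[0.8,-0.3,0,-0.02,0],[0.8,-0.3,0,0,0],[0.8,-0.3,0,0,0],[0.8,-0.25,0,0,0],[0.8,0,0,0,0],[0.8,0,0,0.3,0],[0.8,0,0,0.3,0],[0.8,0,0,0.3,0],[0.8,0,0,0,0]]' 20;python3 to.py 628.6,210.4,112,-1.6;  python3 -m jog '[[0.8,0,0,0.4,0],[0.8,0,0,0.4,0],[0.8,0,0,0.4,0],[0.8,0,0,0,0]]'; python3 to.py 628.6,210.4,112,-1.6
```

```text
t: 65.65
tool_pos: [0.6278, 0.2107, 0.1287]
orientation: [0.0, 1.0, -0.013, -0.001]
ft_force: [2.5, 0.8, -2.3]
opening: 0.129
grip_force: 30.5
t65.65 [627.8 210.7 128.7] yaw -1.52 zax [-0.001 -0.    -1.   ] F [ 2.5  0.8 -2.3] open 0.129 grip 30.5
cm x 0.08 y 0.03 z 1.67 turn 0.08
t: 66.15
tool_pos: [0.6279, 0.2107, 0.1168]
orientation: [0.0, 1.0, -0.013, -0.0]
ft_force: [2.8, 1.3, -2.9]
opening: 0.132
grip_force: 30.5
t66.15 [627.9 210.7 116.8] yaw -1.52 zax [-0.001 -0.    -1.   ] F [ 2.8  1.3 -2.9] open 0.132 grip 30.5
cm x 0.08 y 0.03 z 0.48 turn 0.08
```

Going in cleanly. I'll lower the last bit, release, lift and check everything.

```bash
python3 -m jog '[[0.8,0.08,0,0.25,0],[0.8,0,0,0.2,0],[0.8,0,0,0,0],[3,0,0,0,0],[3,0,0,0,0],[3,0,0,0,0],[3,0,0,0,0],[3,0,0,-2,0],[3,0,0,-4,0],[3,0,0,-5,0],[3,0,0,-3,0],[3,-4,0,0,0],[3,-4,0,0,0],[3,-4,0,0,0],[3,0,0,0,0],[3,0,0,0,0],[3,0,0,0,0],[3,0,0,0,0]]'; python3 - <<'E'
from h import *
state(); s=capture("scene"); t=capture("top"); cv2.imwrite("pics/s13.png",s); cv2.imwrite("pics/t13.png",t)
K,T=Tcam("top")
for p in ([.6318,.1584,.045],[.6348,.105,.079],[.6398,.0528,.079]):
    q=proj(K,T,p); c,n=dark(t,q,5); print(q,c,n,cast(K,T,c,p[2])*1e3)
K,T=Tcam("scene"); g=cv2.cvtColor(s,cv2.COLOR_BGR2HSV)
for x,y in ((.6286,.211),(.6443,-.0003)):
    a=proj(K,T,[x,y,.161]);b=proj(K,T,[x,y,.055]); print(a,b)
    for v in range(int(a[1])-6,int(b[1])+2,3):
        r=g[v,int(a[0])-14:int(a[0])+15]; m=np.where((r[:,1]<60)&(r[:,2]>75))[0]; print(v,(m+int(a[0])-14).tolist())
for f,w in (("top4","t13"),("top0","t13")):
    d=cv2.absdiff(cv2.imread(f"pics/{f}.png"),t).max(2)
    print(f,"tub/mug diff",d[135:165,218:248].mean(),d[120:160,280:318].mean())
E
```

```text
t: 68.4
tool_pos: [0.5098, 0.2138, 0.2532]
orientation: [0.0, 1.0, -0.014, 0.0]
ft_force: [0.6, 0.0, -0.6]
opening: 0.354
grip_force: 0.0
t68.40 [509.8 213.8 253.2] yaw -1.55 zax [ 0. -0. -1.] F [ 0.6  0.  -0.6] open 0.354 grip 0.0
[165.4966237  194.05098915] [165.6476834  194.55888031] 34 [630.54950816 157.98786168  45.        ]
[184.96163782 191.29590392] [185.10884956 192.34690265] 38 [632.27601954 104.57416336  79.        ]
[206.88330009 189.50676798] [207.23251748 190.63636364] 36 [637.09083949  51.89760662  79.        ]
[225.32674028 123.00089004] [227.88214943 152.88581712]
117 []
120 []
123 [224, 225]
126 [223, 224, 225, 226]
129 [224, 225, 226]
132 [224, 225, 226]
135 [224, 225, 226, 227]
138 [224, 225, 226, 227]
141 [224, 225, 226, 227]
144 [224, 225, 226, 227, 228]
147 [225, 226, 227, 228]
150 [225, 226, 227, 228, 229, 230, 231, 232]
153 [220, 221, 222, 223, 224, 225, 226, 227, 228, 229, 230, 231, 233, 234, 235]
[266.82107067 161.08241684] [267.28559381 191.65942513]
155 []
158 []
161 [264, 265, 266, 267]
164 [264, 265, 266, 267, 268]
167 [252, 265, 266, 267, 268]
170 [252, 254, 255, 256, 257, 258, 259, 260, 261, 262, 263, 265, 266, 267, 268]
173 [252, 253, 254, 255, 256, 257, 258, 259, 260, 261, 262, 263, 265, 266, 267, 268]
176 [252, 253, 258, 259, 260, 261, 262, 263, 264, 265, 266, 267, 268]
179 [252, 253, 254, 255, 256, 257, 258, 259, 260, 261, 262, 263, 264, 265, 266, 267, 268]
182 [252, 253, 254, 255, 256, 257, 258, 259, 260, 261, 262, 263, 265, 266, 267, 268]
185 [252, 253, 254, 255, 256, 257, 258, 259, 260, 261, 262, 263, 265, 266, 267, 268, 280]
188 [252, 253, 254, 255, 256, 257, 258, 259, 260, 261, 262, 263, 265, 266, 267, 268, 269, 270, 271, 272]
191 [252, 253, 254, 255, 256, 257, 258, 259, 260, 261, 262, 263, 264, 265, 266, 267, 268, 269, 270, 274, 275]
top4 tub/mug diff 16.372222222222224 4.691447368421053
top0 tub/mug diff 3.34 3.668421052631579
```

```bash
python3 -c "
from station import job
print(job.close_job())"
```

```text
the job is handed in; nothing more can be done
None
```

The job is handed in at about 68 s with five hubs packed: a crown-up, crown-down, crown-up bottom row, and a second layer on the middle and right hubs. Both rods read upright in their sockets, the mug and tub look unmoved, and no verdict came back.

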